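Check the hardness of a rubber machine foot

TASK

Turn the square rubber foot cup over so that it stands mouth-down on the bench and let go of it; then take the hardness gauge out of its wooden stand, hold it upright and set the tip of its plunger on the small painted ring on the cup's upturned base, pressing only lightly, until the plunger is about half-way in. Finish while still holding the gauge there, steady and upright, with nothing but your grip and the cup touching it; leave the other things on the bench where they are.

Things in the scene. Friction and masses are not known exactly. Their poses are not given: they have to be found in the camera images.
- cup_center (a point): centre (half-way up) of the square black rubber foot cup: 56 x 56 mm outside, 52 mm high, walls 6 mm, base 10 mm thick, 0.10 to 0.19 kg. Its four outside faces are flat and square to this frame's x and y. z points from base to open mouth: up at the start (mouth-up), down when mouth-down. It lies stably on any side; it may be turned in two quarter turns.
- mark (a point): the test spot on the outside of the cup's base: centre of a painted white ring 16 mm across with a dot in it, 11 mm from the middle of the base towards the cup's +x face (underneath at the start; 52 mm above the bench once the cup is mouth-down). Same axes as the cup.
- gauge_grip (a point): centre of the grey body of the hand-held hardness gauge (0.17 kg): a block 28 (x) by 38 (y) by 64 mm (z, up when upright), small screen on its -x face. Below it a steel stem, 15 mm across, 30 mm long, then the plunger. At the start it stands in the stand, the body's underside on the stand's top (this point 78 mm above the bench), stem down the hole; lift 40 mm to clear.
- plunger_tip (a point): tip of the gauge's plunger, a steel pin 6 mm across with a flat end, on the gauge's long axis. Not pressed it sticks 10 mm out of the stem and lies 72 mm below the centre of the gauge's body.
- plunger (a joint): how far the plunger is pushed in, in m: 0 out, 0.010 fully in. Its spring takes 0.6 N to start and 0.4 N more per mm: 2.6 N half-way in, 4.6 N fully in; after that the gauge is rigid.
- stand: wooden stand of the gauge, fixed to the bench: a block 74 x 74 mm and 46 mm high with an upright hole 19 mm wide in its middle. Origin under its centre, z up.
- spool_white: white thread spool, 56 mm across and 85 mm tall, standing; a bystander, to be left where it is
- spool_brown: brown thread spool, 56 mm across and 85 mm tall, standing; a bystander, to be left where it is
- bobbin: small steel bobbin, 22 mm across and 12 mm high, lying flat near the middle of the bench; a bystander, to be left where it is
- hammer: hammer lying towards the far edge of the bench; a bystander, to be left where it is
- screwdriver: screwdriver lying on the robot's side of the bench; a bystander, to be left where it is
- heel: flat D-shaped rubber heel blank, 9 mm thick; a bystander, to be left where it is
- tin: plain steel tin, 68 mm across and 75 mm tall, standing; a bystander, to be left where it is
Not all that is in view belongs to the job. What is shaped like the part that bears cup_center but pink is not meant. Of the things that look like the part that bears gauge_grip, the smaller one is meant.

How it is judged (in metres and radians):
On the way:
1. the cup stands mouth-down on the bench, let go, with the gauge still in its stand (angle between cup_center's own z axis and vertical above 3 rad and height (world z) of cup_center between 0.022 and 0.03 m and contact force between the arm and cup below 0.3 N and linear speed of cup below 0.02 m/s and distance of gauge_grip from where it was at the start of the episode below 0.015 m), for 0.3 s.
At the end, for the whole second after the job is handed in: The cup stands mouth-down flat on the bench (within 8 degrees), not touched by the robot; the fingers hold the gauge upright within 8 degrees, clear of its stand and still, its plunger tip within 7 mm (across) of the centre of the ring and pressed in 2.5 to 7.5 mm, the push on the cup 0.8 to 7 N (angle between cup_center's own z axis and vertical above 3 rad and height (world z) of cup_center between 0.022 and 0.03 m and contact force between the arm and cup below 0.3 N and angle between gauge_grip's own z axis and vertical below 0.14 rad and horizontal distance between plunger_tip and mark below 0.007 m and value of joint plunger between 0.0025 and 0.0075 m and contact force between gauge and cup between 0.8 and 7 N and contact force between the fingers and gauge above 1 N and contact force between gauge and stand below 0.1 N and height (world z) of gauge_grip above 0.11 m and linear speed of gauge below 0.02 m/s); the arm keeps its last pose, push and grip.
It fails at once if the gauge is pressed hard on the cup (over 15 N) (contact force between gauge and cup above 15 N).
It fails at once if a bystander is moved by more than 30 mm (distance of any of spool_white, spool_brown, bobbin, hammer, screwdriver, heel, tin from where it was at the start of the episode above 0.03 m).
It also fails if it takes over 72 s, if anything falls off the work surface, if the arm or the gripper's body presses on something with over 40 N, if the wrist force passes 120 N, or if a joint passes its speed limit or range.

ROBOT

A 7-joint arm with a two-finger parallel gripper is mounted at the origin on the work surface. World frame = base frame: x ahead of the robot, y to its left, z up, the work surface at z = 0. Lengths are in mm, angles in rad, forces in N, time in s.
With the tool pointing down it reaches from about 425 to 875 mm from the base axis. Payload 4.7 kg.
Tool frame: the origin (TCP) lies midway between the tips of the shut fingers; the grasp point (between the pads) lies r.grip_depth behind it (r.grip_depth is the distance from the TCP to the grasp point, in mm); z points along the fingers, y is the direction in which the jaws open and shut (so a half turn about z gives the same grasp; the last joint's range is limited). The gripper opens to 85 mm and grips with 20 to 120 N. Pads are 22 mm wide; open, the fingers measure 114 mm over their backs; the gripper's body (76 mm by 85 mm) begins 54 mm behind the grasp point. The pads swing forward as they close: fully open they stand 13 mm farther back than shut.
Start: joints at [1.231, 0.321, -0.07, 1.45, 0.023, 1.371, -0.057], TCP at [225.183, -609.772, 192.549] pointing down, gripper open.
Joint ranges: [-2.86, 2.86], [-0.3, 2.09], [-1.38, 1.24], [0.06, 2.45], [-1.56, 4.7], [0.09, 2.05], [-2.69, 2.69]. Speed limits (rad/s): [2.57, 2.57, 3.14, 3.14, 3.14, 3.14, 3.14].

INTERFACE

Orientations are given as [roll, pitch, yaw] about the fixed x, y, z axes, in that order (R = Rz(yaw) Ry(pitch) Rx(roll)).
In Python, from workcell import read_state, imaging, job, r gives the robot as it stands. The module is installed in compiled form; this text tells all that it offers.
- The arm moves only by the tool send_rows, never from a script. Its argument "targets" is a list of rows, each an object of numbers: "dx", "dy", "dz": the shift along the tool's x, y, z in cm; "twist": the turn about the tool's z in degrees. In form: [{"dx": .., "dy": .., "dz": .., "twist": ..}, ...]. A call has 1 to 20 rows; each row is the pose to reach, as a shift and turn from the pose measured when the call began, along the tool's axes at that moment; what a row does not reach only later rows make up. A row lasts 1/8 s, in which the tool goes at most 62.5 mm and 10.7 degrees, less where a joint would pass 70% of its speed; a pose out of reach is approached as far as the arm can. A call with a gripper value outside its range is refused whole. "gripper" is the opening in per cent of the stroke, from 0 (shut) to 100 (fully open), set as the call begins (left out, the last holds). The fingers move at their own pace and stop on an object; the grip force is fixed at half the most. Time passes only in rows, so rows that repeat a pose let the fingers close. It gives the time, the measured TCP pose, the force and the opening at its end, in the units of the state.
- read_state(): the state, without advancing time (a new reading comes with each control period).
- imaging.capture(name): name is "scene" or "top" or "wrist"; returns the picture (420x560x3 uint8, blue, green, red); there is no depth.
- imaging.camera_model(name): a dict with "intrinsics" (3x3 intrinsics, pixels), "eye" and "attitude" of the camera in the world; the wrist camera has in their place "mount" (4x4, takes a point from camera to tool coordinates, whose origin is the TCP and whose axes are the flange's). Camera axes: x right, y up, looking along -z (the intrinsics and any distortion apply to the point x, -y, -z); pixel columns grow to the right and rows downward; lengths in mm; the calibration is good to about 2 mm. The wrist camera is an equidistant fisheye: a pixel r from the principal point sees the ray r / f radians off the axis. A picture is of the moment at which its call begins: read the wrist's pose just before it. camera_model takes no time and is no camera call.
- job.job_done(): hands the job in, once; it reports no verdict.
The state is a dict: "clock": time; "q": joint angles; "qd": joint speeds; "joint_torque": joint torques, N m; "tcp_pos": TCP position; "ee_rot": TCP orientation; "wrist_force": force on the tool from outside, world axes, zero at the start; "torque": the same for the moment, N m; "opening": finger opening in mm.
Only numpy, scipy, OpenCV 4.12 (cv2) and the standard library are available. Lean on these libraries where they do the work, as an engineer would, in place of code of your own. Each camera call takes 0.05 s, during which the arm holds its last target.

## Working session

There is one attempt and no reset: what is moved stays moved. The work goes in short steps, Python scripts to look and compute and a tool call to move; the robot and the scene stay as the last step left them, time stands still between calls to the robot, and variables do not carry over. Pictures are saved under pics/ and viewed, and the job is handed in when it is done.

Besides the shell and the picture viewer there is one more tool, called as a command line: name --argument value ..., lists and objects as JSON in quotes. send_rows: Moves the arm, as the interface text tells. Its arguments: {"type":"object","properties":{"targets":{"type":"array","items":{"type":"object","properties":{"dx":{"type":"number"},"dy":{"type":"number"},"dz":{"type":"number"},"twist":{"type":"number"}}}},"gripper":{"type":"number"}},"required":["targets"]}

```bash
mkdir -p pics; ls; python3 - <<'E'
from workcell import read_state, imaging, job, r
import cv2
s=read_state();print(s);print(r.grip_depth)
for n in("scene","top","wrist"):
    print(n,imaging.camera_model(n))
    cv2.imwrite(f"pics/{n}0.png",imaging.capture(n))
E
```

```text
pics
{'clock': 0.0, 'q': array([ 1.23111233,  0.32181966, -0.07010434,  1.45170088,  0.02260833,
        1.3708075 , -0.05693396]), 'qd': array([ 0.0008707 ,  0.00130698, -0.00084132,  0.00041113,  0.00031699,
        0.00163153, -0.00016285]), 'joint_torque': array([-4.49963045e-04, -4.93587148e+01, -3.82364122e-01, -3.14339733e+01,
        1.29760103e-02,  1.11615160e-02, -2.11016373e-05]), 'tcp_pos': array([ 224.93261578, -609.16953839,  191.41291662]), 'ee_rot': array([-3.13964742e+00,  1.02518751e-04,  3.53801556e-01]), 'wrist_force': array([-0.25519255, -1.07940219,  0.41115788]), 'torque': array([-0.03531372,  0.01707498,  0.04941705]), 'opening': 85.5408804363162}
18.700000000000003
scene {'intrinsics': array([[399.3282047 ,   0.        , 277.35148258],
       [  0.        , 399.3282047 , 210.41415243],
       [  0.        ,   0.        ,   1.        ]]), 'eye': array([ 946.42679877, -147.84330623,  728.99754369]), 'attitude': array([ 0.57955566, -0.0086635 ,  1.14969184])}
top {'intrinsics': array([[465.68910735,   0.        , 274.326606  ],
       [  0.        , 465.68910735, 203.85771813],
       [  0.        ,   0.        ,   1.        ]]), 'eye': array([401.08198059,  23.25658114, 984.70666193]), 'attitude': array([ 0.17555211, -0.03096482, -1.55545932])}
wrist {'intrinsics': array([[325.1922621 ,   0.        , 275.08494839],
       [  0.        , 325.1922621 , 211.82513778],
       [  0.        ,   0.        ,   1.        ]]), 'mount': array([[ 9.03018763e-04,  9.49504567e-01,  3.13751911e-01,
         7.95225778e+01],
       [ 9.99998678e-01, -4.33191856e-04, -1.56716153e-03,
         3.30477789e-01],
       [-1.35211225e-03,  3.13752911e-01, -9.49503703e-01,
        -1.82779720e+02],
       [ 0.00000000e+00,  0.00000000e+00,  0.00000000e+00,
         1.00000000e+00]])}
```

View pics/scene0.png

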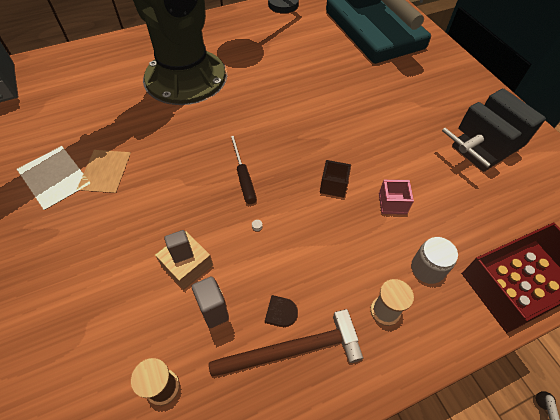

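View pics/top0.png

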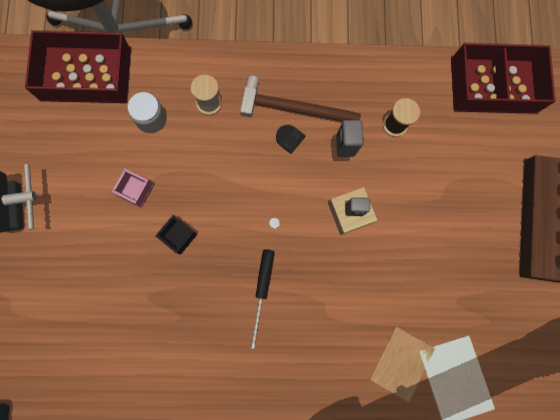

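View pics/wrist0.png

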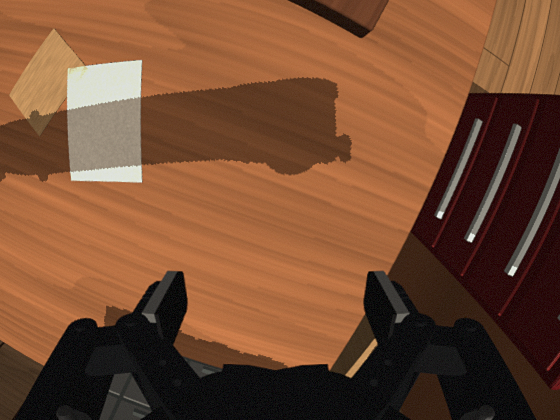

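```bash
cat > h.py <<'E'
import numpy as np, cv2
from scipy.spatial.transform import Rotation as Ro
from workcell import read_state, imaging, job, r
def cam(n):
    m=imaging.camera_model(n)
    if n=="wrist":
        s=read_state(); R=Ro.from_euler('xyz',s['ee_rot']).as_matrix()
        return m['intrinsics'],R@m['mount'][:3,3]+s['tcp_pos'],R@m['mount'][:3,:3],True
    return m['intrinsics'],m['eye'],Ro.from_euler('xyz',m['attitude']).as_matrix(),False
def ray(c,px):
    K,e,R,fish=c; px=np.atleast_2d(px).astype(float)
    u=(px[:,0]-K[0,2])/K[0,0]; v=(px[:,1]-K[1,2])/K[1,1]
    if fish:
        th=np.hypot(u,v)+1e-12; d=np.c_[u/th*np.sin(th),-v/th*np.sin(th),-np.cos(th)]
    else: d=np.c_[u,-v,-np.ones_like(u)]
    return e,d@R.T
def plane(c,px,z):
    e,d=ray(c,px); return e+d*((z-e[2])/d[:,2])[:,None]
def proj(c,P):
    K,e,R,fish=c; p=(np.atleast_2d(P)-e)@R; x,y,z=p[:,0],-p[:,1],-p[:,2]
    if fish:
        rr=np.hypot(x,y)+1e-12; th=np.arctan2(rr,z); u,v=x/rr*th,y/rr*th
    else: u,v=x/z,y/z
    return np.c_[K[0,0]*u+K[0,2],K[1,1]*v+K[1,2]]
def snap(n,name,crop=None,k=1):
    c=cam(n); im=imaging.capture(n); o=im
    if crop: o=im[crop[1]:crop[3],crop[0]:crop[2]]
    if k!=1: o=cv2.resize(o,None,fx=k,fy=k,interpolation=cv2.INTER_CUBIC)
    cv2.imwrite(f"pics/{name}.png",o); return c,im
def st():
    s=read_state(); print('t',round(float(s['clock']),2),'tcp',s['tcp_pos'].round(1),'rot',s['ee_rot'].round(3),'F',s['wrist_force'].round(1),'open',round(float(s['opening']),1),'q7',s['q'].round(2)); return s
def tool(target,yawdeg=None):
    s=read_state(); R=Ro.from_euler('xyz',s['ee_rot']).as_matrix()
    print('tool shift cm',((np.array(target)-s['tcp_pos'])@R/10).round(2), 'yaw now',np.degrees(s['ee_rot'][2]).round(1))
E
python3 - <<'E'
from h import *
c=cam('top')
im=cv2.imread('pics/top0.png')
for n,p,z in [('cup',(177,234),52),('pink',(133,187),40),('bobbin',(274,223),12),('heel',(290,138),9),('screw',(265,270),15),('gauge',(360,204),110),('big gauge',(352,125),120),('stand',(352,211),46),('tin',(143,107),75),('spoolB',(205,88),85),('spoolW',(405,110),85)]:
    print(n,plane(c,p,z)[0].round(0))
o=np.hstack([cv2.resize(im[195:275,137:217],(400,400),interpolation=cv2.INTER_CUBIC),cv2.resize(im[165:245,315:395],(400,400),interpolation=cv2.INTER_CUBIC)])
cv2.imwrite('pics/crop0.png',o)
s=cv2.imread('pics/scene0.png')
cv2.imwrite('pics/crop1.png',np.hstack([cv2.resize(s[140:220,300:380],(400,400),interpolation=cv2.INTER_CUBIC),cv2.resize(s[215:335,145:265],(400,400),interpolation=cv2.INTER_CUBIC)]))
E
```

```text
cup [502. 191.  52.]
pink [598. 288.  40.]
bobbin [533.  -4.  12.]
heel [722. -36.   9.]
screw [435.  13.  15.]
gauge [ 560. -166.  110.]
big gauge [ 715. -151.  120.]
stand [ 557. -163.   46.]
tin [758. 269.  75.]
spoolB [799. 143.  85.]
spoolW [ 763. -268.   85.]
```

View pics/crop0.png

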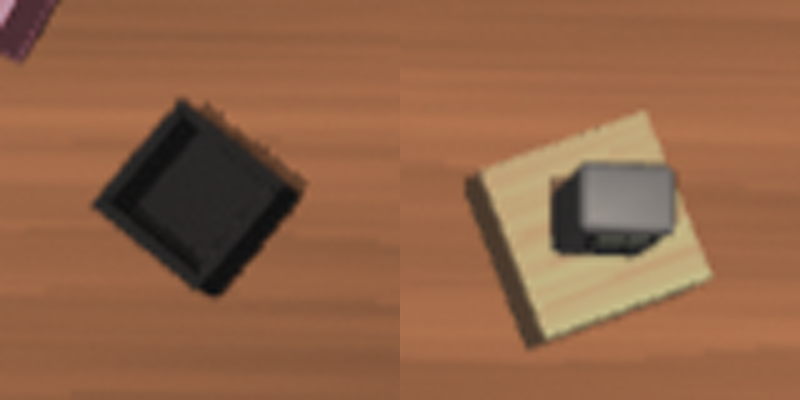

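View pics/crop1.png

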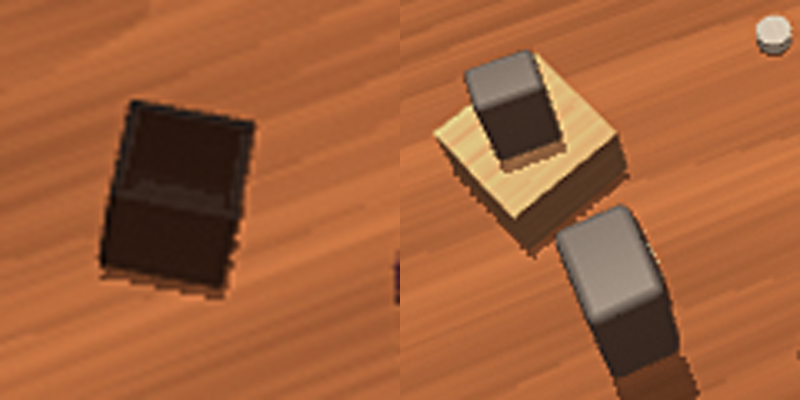

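Candidates: cup black (top 177,234) vs pink (133,187) → black; gauge small in stand (top 360,204) vs bigger free one (350,130) → the one in the stand. The crop confirms both.

```bash
python3 - <<'E'
from h import *
st()
for t in [(420,-420,260),(540,-150,260),(440,235,260)]: tool(t)
E
```

```text
t 0.15 tcp [ 225.  -609.3  191.7] rot [-3.14   0.     0.354] F [ 1.1 -0.5 -0.4] open 85.4 q7 [ 1.23  0.32 -0.07  1.45  0.02  1.37 -0.06]
tool shift cm [ 24.85 -11.01  -6.82] yaw now 20.3
tool shift cm [ 45.46 -32.18  -6.79] yaw now 20.3
tool shift cm [ 49.42 -71.76  -6.73] yaw now 20.3
```

send_rows --targets '[{"dx": 6,"dy": -2.7,"dz": -3,"twist": -10},{"dx": 12,"dy": -5.5,"dz": -6.8,"twist": -20},{"dx": 18,"dy": -8,"dz": -6.8,"twist": -30},{"dx": 24,"dy": -11,"dz": -6.8,"twist": -40},{"dx": 28,"dy": -15,"dz": -6.8,"twist": -50},{"dx": 32,"dy": -19,"dz": -6.8,"twist": -60},{"dx": 37,"dy": -23,"dz": -6.8,"twist": -70},{"dx": 41,"dy": -28,"dz": -6.8,"twist": -80},{"dx": 45,"dy": -32,"dz": -6.8,"twist": -90},{"dx": 46,"dy": -38,"dz": -6.8,"twist": -100},{"dx": 46.5,"dy": -44,"dz": -6.8,"twist": -110},{"dx": 47,"dy": -50,"dz": -6.8,"twist": -120},{"dx": 48,"dy": -56,"dz": -6.8,"twist": -120},{"dx": 48.5,"dy": -61,"dz": -6.8,"twist": -120},{"dx": 49,"dy": -66,"dz": -6.8,"twist": -120},{"dx": 49.4,"dy": -71.8,"dz": -6.8,"twist": -120},{"dx": 49.4,"dy": -71.8,"dz": -6.8,"twist": -120},{"dx": 49.4,"dy": -71.8,"dz": -6.8,"twist": -120}]' --gripper 0

```text
clock: 2.4
tcp_pos: [439.8, 234.6, 260.4]
ee_rot: [-3.141, -0.001, 2.448]
wrist_force: [1.0, -0.7, -0.4]
opening: -0.4
```

```bash
python3 - <<'E'
from h import *
st()
snap('wrist','w1'); st()
E
```

```text
t 2.4 tcp [439.8 234.6 260.4] rot [-3.141e+00 -1.000e-03  2.448e+00] F [ 1.  -0.7 -0.4] open -0.4 q7 [ 0.43  0.   -0.96  1.68  0.    1.46  0.34]
t 2.45 tcp [440.1 233.8 260.4] rot [-3.141e+00 -1.000e-03  2.446e+00] F [ 1.1 -0.3  0.4] open 0.2 q7 [ 0.43  0.   -0.96  1.68  0.    1.46  0.34]
```

View pics/w1.png

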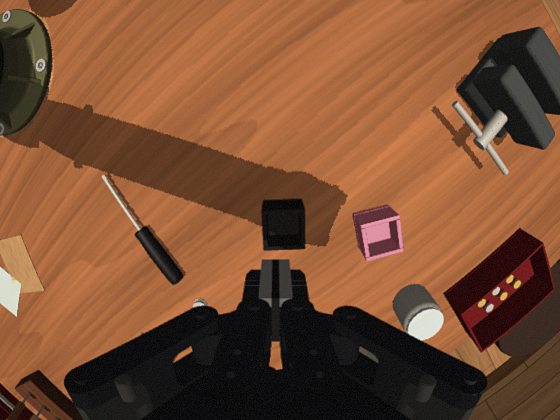

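```bash
python3 - <<'E'
from h import *
c=cam('wrist'); im=cv2.imread('pics/w1.png')
cv2.imwrite('pics/w1c.png',cv2.resize(im[185:275,238:328],(720,720),interpolation=cv2.INTER_CUBIC)); st()
E
```

```text
t 2.45 tcp [440.1 233.8 260.4] rot [-3.141e+00 -1.000e-03  2.446e+00] F [ 1.1 -0.3  0.4] open 0.2 q7 [ 0.43  0.   -0.96  1.68  0.    1.46  0.34]
```

View pics/w1c.png

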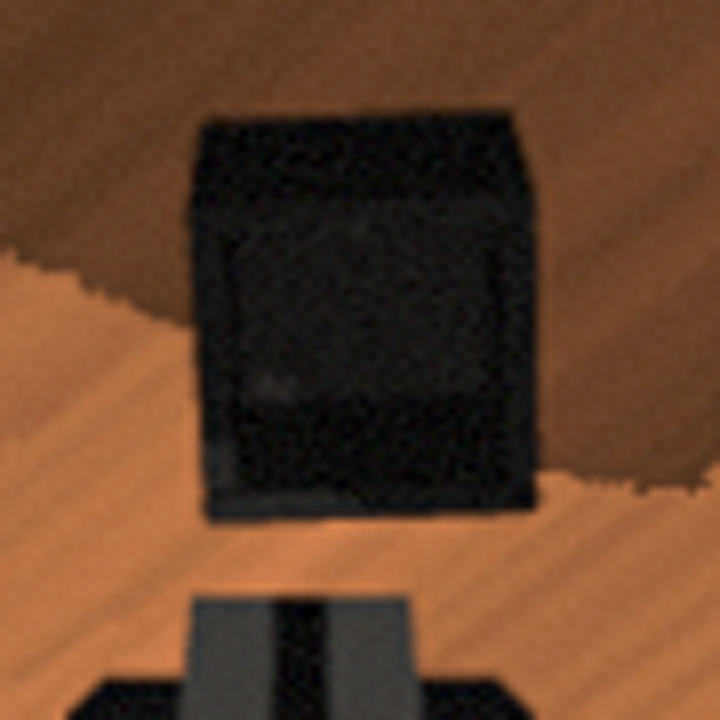

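```bash
python3 - <<'E'
from h import *
c=cam('wrist')
p=np.array([(190,198),(535,192),(537,508),(208,522)])/8+[238,185]
W=plane(c,p,52); print(W.round(1)); print('centre',W.mean(0).round(1))
for i in range(4):
    d=W[(i+1)%4]-W[i]; print(np.hypot(*d[:2]).round(1),np.degrees(np.arctan2(d[1],d[0])).round(1))
b=np.array([(205,120),(512,112)])/8+[238,185]; B=plane(c,b,0);print(B.round(1))
t=cam('top'); q=np.array([(182,100),(95,205)])/5+[137,195]; print(plane(t,q,52).round(1))
E
```

```text
[[463.6 190.5  52. ]
 [497.7 233.2  52. ]
 [541.2 199.6  52. ]
 [508.3 156.2  52. ]]
centre [502.7 194.9  52. ]
54.6 51.3
55.0 -37.6
54.5 -127.2
56.4 142.4
[[465.6 189.5   0. ]
 [499.3 232.4   0. ]]
[[540.  199.8  52. ]
 [497.  232.   52. ]]
```

```bash
python3 - <<'E'
from h import *
st(); tool((467.5,222.7,36)); tool((503,195,36))
E
```

```text
t 2.45 tcp [440.1 233.8 260.4] rot [-3.141e+00 -1.000e-03  2.446e+00] F [ 1.1 -0.3  0.4] open 0.2 q7 [ 0.43  0.   -0.96  1.68  0.    1.46  0.34]
tool shift cm [-2.84  0.9  22.44] yaw now 140.2
tool shift cm [-7.34  1.05 22.43] yaw now 140.2
```

send_rows --targets '[{"dx": -1.5,"dy": 0.5,"dz": 5,"twist": -2},{"dx": -2.8,"dy": 0.9,"dz": 11,"twist": -2},{"dx": -2.8,"dy": 0.9,"dz": 17,"twist": -2},{"dx": -2.8,"dy": 0.9,"dz": 22.4,"twist": -2},{"dx": -2.8,"dy": 0.9,"dz": 22.4,"twist": -2},{"dx": -2.8,"dy": 0.9,"dz": 22.4,"twist": -2}]'

```text
clock: 3.2
tcp_pos: [468.8, 222.9, 38.1]
ee_rot: [3.14, 0.0, 2.48]
wrist_force: [1.6, -0.4, 0.7]
opening: 0.1
```

```bash
python3 - <<'E'
from h import *
st(); tool((503,195,36))
snap('scene','s1',(260,100,420,260),4)
E
```

```text
t 3.2 tcp [468.8 222.9  38.1] rot [3.14 0.   2.48] F [ 1.6 -0.4  0.7] open 0.1 q7 [ 0.33  0.3  -0.92  1.93  0.28  1.04  0.2 ]
tool shift cm [-4.41 -0.1   0.21] yaw now 142.1
```

View pics/s1.png

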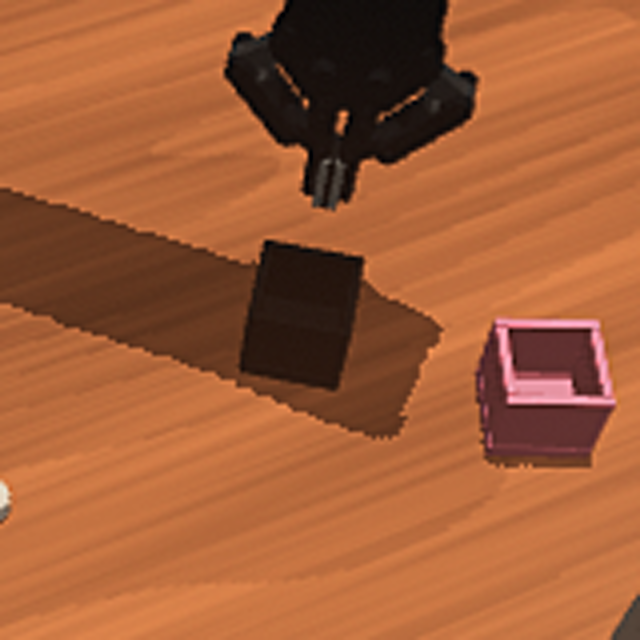

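send_rows --targets '[{"dx": -0.5,"dy": -0.1,"dz": 0},{"dx": -0.7,"dy": -0.1,"dz": -0.4},{"dx": -0.95,"dy": -0.1,"dz": -0.85},{"dx": -1.3,"dy": -0.1,"dz": -1.3},{"dx": -1.65,"dy": -0.1,"dz": -1.75},{"dx": -2.1,"dy": -0.1,"dz": -2.2},{"dx": -2.6,"dy": -0.1,"dz": -2.6},{"dx": -3.1,"dy": -0.1,"dz": -2.9},{"dx": -3.7,"dy": -0.1,"dz": -3.15}]'

```text
$.targets[0]: bad value
```

```bash
python3 - <<'E'
from h import *
st(); tool((503,195,36))
snap('scene','s2',(260,100,420,260),4)
E
```

```text
t 3.25 tcp [469.4 223.3  38.8] rot [3.139e+00 1.000e-03 2.480e+00] F [0.1 0.  0.6] open 0.2 q7 [ 0.33  0.3  -0.92  1.93  0.28  1.04  0.2 ]
tool shift cm [-4.38 -0.17  0.29] yaw now 142.1
```

View pics/s2.png

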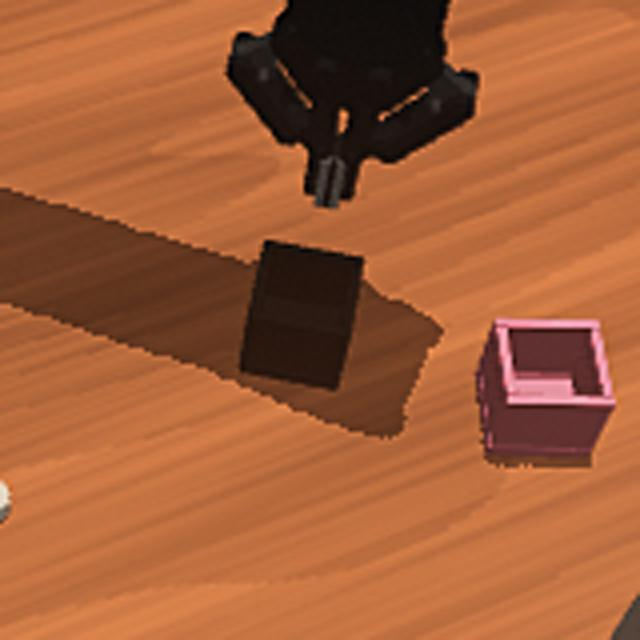

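Twist must be given. Retry.

send_rows --targets '[{"dx": -0.5,"dy": -0.1,"dz": 0,"twist": 0},{"dx": -0.7,"dy": -0.1,"dz": -0.4,"twist": 0},{"dx": -0.95,"dy": -0.1,"dz": -0.85,"twist": 0},{"dx": -1.3,"dy": -0.1,"dz": -1.3,"twist": 0},{"dx": -1.65,"dy": -0.1,"dz": -1.75,"twist": 0},{"dx": -2.1,"dy": -0.1,"dz": -2.2,"twist": 0},{"dx": -2.6,"dy": -0.1,"dz": -2.6,"twist": 0},{"dx": -3.1,"dy": -0.1,"dz": -2.9,"twist": 0},{"dx": -3.7,"dy": -0.1,"dz": -3.15,"twist": 0}]'

```text
clock: 4.42
tcp_pos: [498.3, 199.6, 70.8]
ee_rot: [3.138, 0.002, 2.48]
wrist_force: [-0.2, -0.2, 0.5]
opening: -0.1
```

```bash
python3 - <<'E'
from h import *
st(); tool((503,195,36))
snap('scene','s2',(260,100,420,260),4)
E
```

```text
t 4.42 tcp [498.3 199.6  70.8] rot [3.138e+00 2.000e-03 2.480e+00] F [-0.2 -0.2  0.5] open -0.1 q7 [ 0.38  0.29 -0.92  1.86  0.26  1.11  0.28]
tool shift cm [-0.65 -0.09  3.48] yaw now 142.1
```

View pics/s2.png

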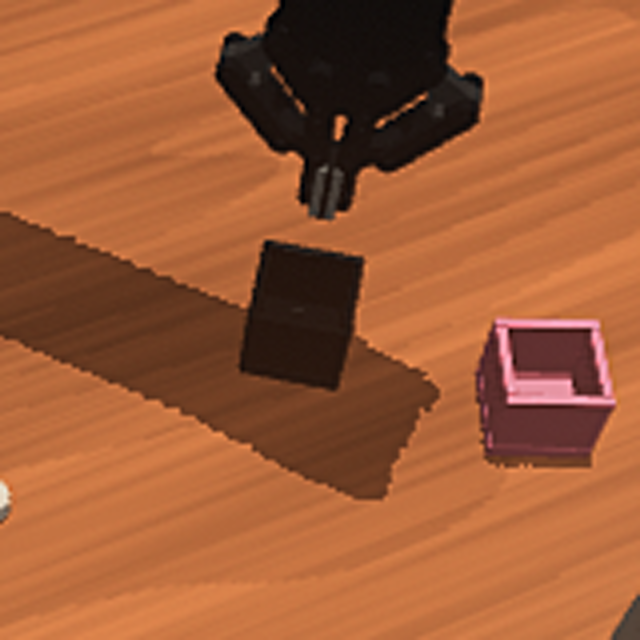

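send_rows --targets '[{"dx": 3.8,"dy": 0,"dz": 0,"twist": 0},{"dx": 3.8,"dy": 0,"dz": 2.8,"twist": 0},{"dx": 3.8,"dy": 0,"dz": 2.8,"twist": 0},{"dx": 3.4,"dy": 0,"dz": 2.8,"twist": 0},{"dx": 3.1,"dy": 0,"dz": 2.8,"twist": 0},{"dx": 2.9,"dy": 0,"dz": 2.6,"twist": 0}]'

```text
clock: 5.22
tcp_pos: [477.3, 216.5, 45.5]
ee_rot: [3.137, 0.003, 2.478]
wrist_force: [0.3, 0.4, 0.7]
opening: 0.0
```

```bash
python3 - <<'E'
from h import *
st(); tool((503,195,36))
snap('scene','s3',(260,100,420,260),4)
E
```

```text
t 5.22 tcp [477.3 216.5  45.5] rot [3.137e+00 3.000e-03 2.478e+00] F [0.3 0.4 0.7] open 0.0 q7 [ 0.34  0.3  -0.92  1.91  0.27  1.06  0.21]
tool shift cm [-3.35 -0.11  0.96] yaw now 142.0
```

View pics/s3.png

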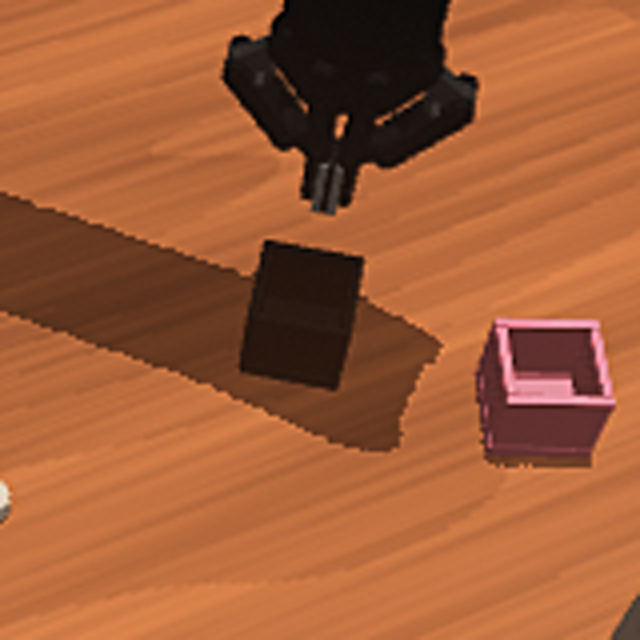

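```bash
python3 - <<'E'
from h import *
s=st(); c=cam('scene')
R=Ro.from_euler('xyz',s['ee_rot']).as_matrix()
for off in [(0,0,0),(-11,0,0),(11,0,0),(0,10,0),(0,-10,0),(0,0,-40)]:
    print(off,((proj(c,s['tcp_pos']+R@np.array(off))-[260,100])*4).round(0))
cup=[(463.6,190.5),(497.7,233.2),(541.2,199.6),(508.3,156.2)]
for z in(0,52): print(z,((proj(c,np.array([[a,b,z] for a,b in cup]))-[260,100])*4).round(0).tolist())
E
```

```text
t 5.28 tcp [477.6 216.4  45.7] rot [3.137e+00 3.000e-03 2.478e+00] F [ 0.3  0.3 -0.2] open 0.2 q7 [ 0.34  0.3  -0.92  1.91  0.27  1.06  0.21]
(0, 0, 0) [[312. 248.]]
(-11, 0, 0) [[309. 263.]]
(11, 0, 0) [[315. 233.]]
(0, 10, 0) [[330. 251.]]
(0, -10, 0) [[294. 245.]]
(0, 0, -40) [[322. 199.]]
0 [[250.0, 296.0], [344.0, 315.0], [329.0, 391.0], [233.0, 373.0]]
52 [[260.0, 237.0], [358.0, 257.0], [344.0, 335.0], [242.0, 316.0]]
```

```bash
python3 - <<'E'
from h import *
c,im=snap('scene','s4')
o=cv2.resize(im[110:205,305:400],(760,760),interpolation=cv2.INTER_CUBIC)[:600]
o=cv2.convertScaleAbs(o,alpha=2.2)
cv2.imwrite('pics/s4c.png',o)
E
```

```text
(no output)
```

View pics/s4c.png

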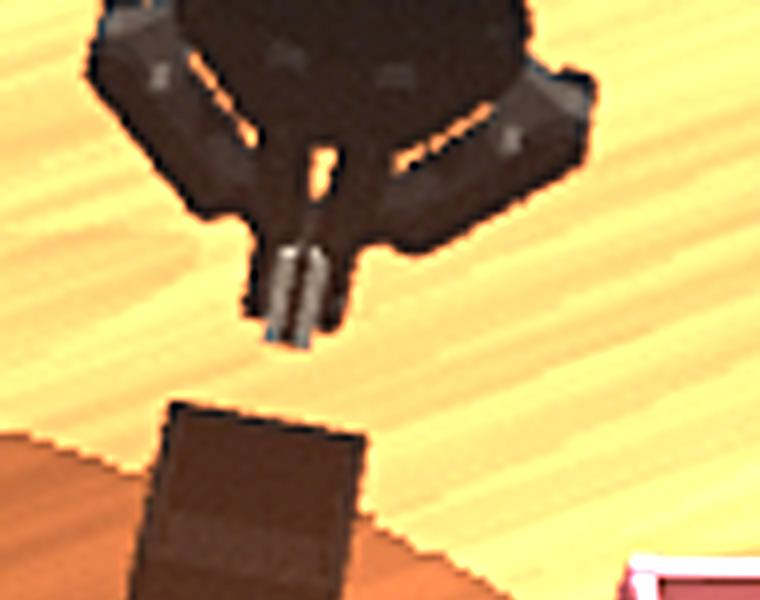

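```bash
python3 - <<'E'
from h import *
s=st(); c=cam('wrist'); R=Ro.from_euler('xyz',s['ee_rot']).as_matrix()
for off in [(0,0,0),(-11,0,0),(11,0,0),(26,0,0),(0,0,-30),(11,0,-30),(-11,0,-20),(11,0,-20)]:
    print(off,proj(c,s['tcp_pos']+R@np.array(off)).round(1))
# triangulate using tip: scene (341,153) and wrist (275.5,259.5)
e1,d1=ray(cam('scene'),(341.2,153)); 
e2,d2=ray(c,(275.5,260))
A=np.c_[d1[0],-d2[0]]; t=np.linalg.lstsq(A,e2-e1,rcond=None)[0]
p1=e1+t[0]*d1[0];p2=e2+t[1]*d2[0]; print(p1,p2, (p1-s['tcp_pos'])@R)
E
```

```text
t 5.33 tcp [477.3 216.6  45.6] rot [3.137e+00 3.000e-03 2.478e+00] F [ 0.1  0.3 -0.9] open -0.2 q7 [ 0.34  0.3  -0.92  1.91  0.27  1.06  0.21]
(0, 0, 0) [[276.8 243. ]]
(-11, 0, 0) [[276.8 259. ]]
(11, 0, 0) [[276.9 226.3]]
(26, 0, 0) [[276.9 202.3]]
(0, 0, -30) [[277.  265.8]]
(11, 0, -30) [[277.1 246.9]]
(-11, 0, -20) [[276.9 274.6]]
(11, 0, -20) [[277.  239.3]]
[477.13729834 220.39601848  73.40330809] [474.80273761 217.39434703  73.38843818] [  2.36809507   2.99724484 -27.83965335]
```

send_rows --targets '[{"dx": 2.5,"dy": 0,"dz": 1.5,"twist": 0},{"dx": 2.5,"dy": 0,"dz": 3.5,"twist": 0},{"dx": 2.5,"dy": 0,"dz": 3.5,"twist": 0},{"dx": 2.5,"dy": 0,"dz": 3.5,"twist": 0}]'

```text
clock: 5.82
tcp_pos: [458.5, 231.7, 10.6]
ee_rot: [3.137, 0.003, 2.477]
wrist_force: [0.2, 0.1, 0.4]
opening: -0.0
```

```bash
python3 - <<'E'
from h import *
s=st()
c,im=snap('scene','s4')
R=Ro.from_euler('xyz',s['ee_rot']).as_matrix()
print(((proj(c,s['tcp_pos'])-[305,90])*6).round(0),((proj(c,s['tcp_pos']+R@np.array([0,0,-30]))-[305,90])*6).round(0))
o=cv2.resize(im[90:190,295:395],(600,600),interpolation=cv2.INTER_CUBIC)
o=cv2.convertScaleAbs(o,alpha=2.2)
w,iw=snap('wrist','w4'); 
cv2.imwrite('pics/s4c.png',o)
cv2.imwrite('pics/w4c.png',cv2.convertScaleAbs(cv2.resize(iw[180:330,200:350],(600,600)),alpha=2.2))
E
```

```text
t 5.83 tcp [458.5 231.7  10.6] rot [3.137e+00 3.000e-03 2.477e+00] F [0.2 0.1 0.4] open -0.0 q7 [ 0.29  0.33 -0.91  1.96  0.31  0.99  0.14]
[[196. 444.]] [[207. 392.]]
```

View pics/s4c.png

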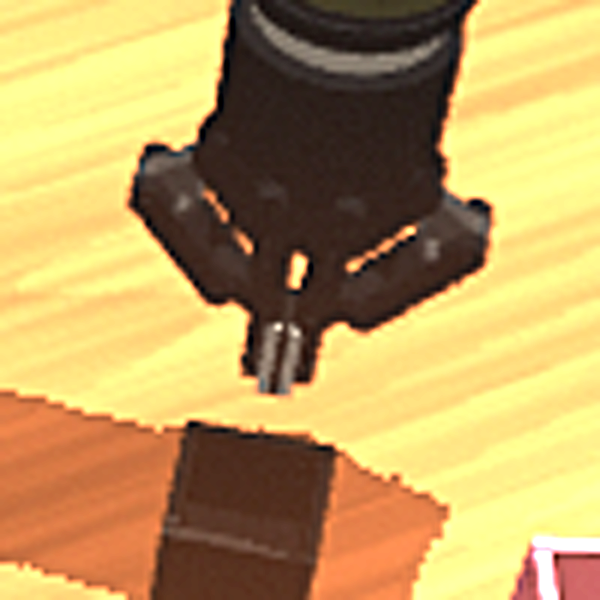

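View pics/w4c.png

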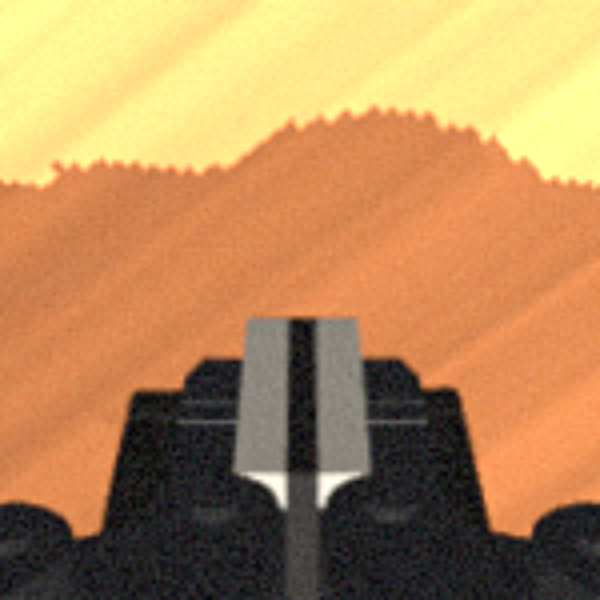

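send_rows --targets '[{"dx": 0,"dy": 0,"dz": 0.4,"twist": 0},{"dx": 0,"dy": 0,"dz": 0.8,"twist": 0},{"dx": 0,"dy": 0,"dz": 0.8,"twist": 0}]'

```text
clock: 6.3
tcp_pos: [458.5, 231.8, 2.6]
ee_rot: [3.137, 0.003, 2.477]
wrist_force: [0.2, 0.7, 0.2]
opening: -0.1
```

send_rows --targets '[{"dx": 0,"dy": 0,"dz": 0.4,"twist": 0},{"dx": 0,"dy": 0,"dz": 0.6,"twist": 0}]'

```text
clock: 6.55
tcp_pos: [458.3, 231.7, -3.8]
ee_rot: [3.137, 0.003, 2.477]
wrist_force: [0.7, 0.6, -0.3]
opening: -0.0
```

send_rows --targets '[{"dx": 0,"dy": 0,"dz": 0.4,"twist": 0},{"dx": 0,"dy": 0,"dz": 0.8,"twist": 0},{"dx": 0,"dy": 0,"dz": 1.1,"twist": 0},{"dx": 0,"dy": 0,"dz": 1.1,"twist": 0}]'

```text
clock: 7.05
tcp_pos: [458.2, 231.6, -15.1]
ee_rot: [3.137, 0.003, 2.477]
wrist_force: [-0.5, 0.1, -0.4]
opening: 0.3
```

```bash
python3 - <<'E'
from h import *
s=st()
c,im=snap('scene','s5')
o=cv2.convertScaleAbs(cv2.resize(im[90:190,295:395],(600,600),interpolation=cv2.INTER_CUBIC),alpha=2.2)
cv2.imwrite('pics/s5c.png',o)
E
```

```text
t 7.05 tcp [458.2 231.6 -15.1] rot [3.137e+00 3.000e-03 2.477e+00] F [-0.5  0.1 -0.4] open 0.3 q7 [ 0.26  0.37 -0.89  1.98  0.36  0.94  0.11]
```

View pics/s5c.png

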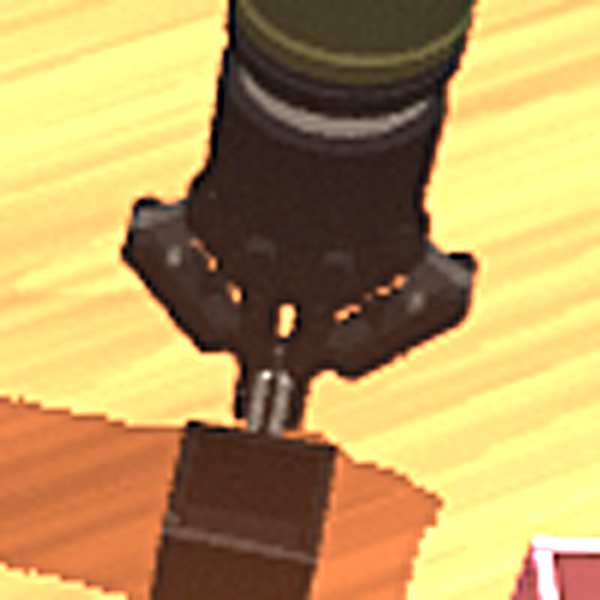

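send_rows --targets '[{"dx": 0,"dy": 0,"dz": 0.3,"twist": 0},{"dx": 0,"dy": 0,"dz": 0.6,"twist": 0},{"dx": 0,"dy": 0,"dz": 0.8,"twist": 0},{"dx": 0,"dy": 0,"dz": 0.8,"twist": 0}]'

```text
clock: 7.6
tcp_pos: [458.2, 231.7, -23.1]
ee_rot: [3.137, 0.003, 2.478]
wrist_force: [-0.6, -0.2, 0.1]
opening: 0.4
```

send_rows --targets '[{"dx": 0,"dy": 0,"dz": 0.3,"twist": 0},{"dx": 0,"dy": 0,"dz": 0.5,"twist": 0},{"dx": 0,"dy": 0,"dz": 0.5,"twist": 0}]'

```text
clock: 7.98
tcp_pos: [458.0, 231.6, -28.3]
ee_rot: [3.138, 0.003, 2.478]
wrist_force: [-0.4, 0.5, -0.1]
opening: -0.4
```

send_rows --targets '[{"dx": 0,"dy": 0,"dz": 0.2,"twist": 0},{"dx": 0,"dy": 0,"dz": 0.4,"twist": 0},{"dx": 0,"dy": 0,"dz": 0.4,"twist": 0}]'

```text
clock: 8.35
tcp_pos: [457.9, 231.6, -32.5]
ee_rot: [3.138, 0.002, 2.478]
wrist_force: [-0.4, -0.3, -0.8]
opening: 0.2
```

```bash
python3 - <<'E'
from h import *
s=st()
w,iw=snap('wrist','w5'); 
cv2.imwrite('pics/w5c.png',cv2.convertScaleAbs(cv2.resize(iw[150:330,180:360],(600,600)),alpha=2.2))
E
```

```text
t 8.35 tcp [457.9 231.6 -32.5] rot [3.138e+00 2.000e-03 2.478e+00] F [-0.4 -0.3 -0.8] open 0.2 q7 [ 0.25  0.4  -0.87  1.99  0.39  0.92  0.08]
```

View pics/w5c.png

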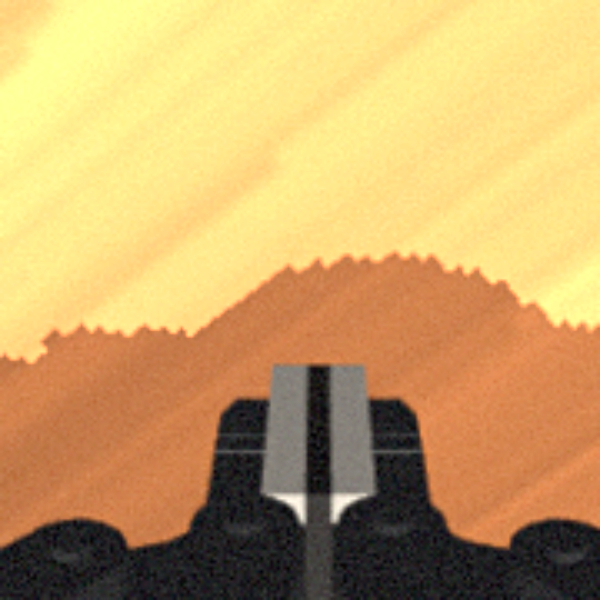

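send_rows --targets '[{"dx": 0,"dy": -0.1,"dz": -2.65,"twist": 0},{"dx": -1.0,"dy": -0.1,"dz": -2.65,"twist": 0},{"dx": -1.6,"dy": -0.1,"dz": -2.65,"twist": 0},{"dx": -1.9,"dy": -0.1,"dz": -2.7,"twist": 0},{"dx": -2.15,"dy": -0.1,"dz": -3.0,"twist": 0},{"dx": -2.5,"dy": -0.1,"dz": -3.5,"twist": 0},{"dx": -2.9,"dy": -0.1,"dz": -4.0,"twist": 0},{"dx": -3.3,"dy": -0.1,"dz": -4.4,"twist": 0},{"dx": -3.8,"dy": -0.1,"dz": -4.8,"twist": 0},{"dx": -4.3,"dy": -0.1,"dz": -5.1,"twist": 0}]'

```text
clock: 9.65
tcp_pos: [491.4, 204.0, 19.1]
ee_rot: [3.138, 0.003, 2.477]
wrist_force: [0.0, 0.9, -0.9]
opening: 0.3
```

```bash
python3 - <<'E'
from h import *
s=st(); tool((503,195,0))
c,im=snap('scene','s6')
o=cv2.convertScaleAbs(cv2.resize(im[100:250,285:435],(600,600),interpolation=cv2.INTER_CUBIC),alpha=2.2)
cv2.imwrite('pics/s6c.png',o)
E
```

```text
t 9.65 tcp [491.4 204.   19.1] rot [3.138e+00 3.000e-03 2.477e+00] F [ 0.   0.9 -0.9] open 0.3 q7 [ 0.34  0.35 -0.89  1.91  0.32  1.02  0.21]
tool shift cm [-1.46 -0.01  1.91] yaw now 141.9
```

View pics/s6c.png

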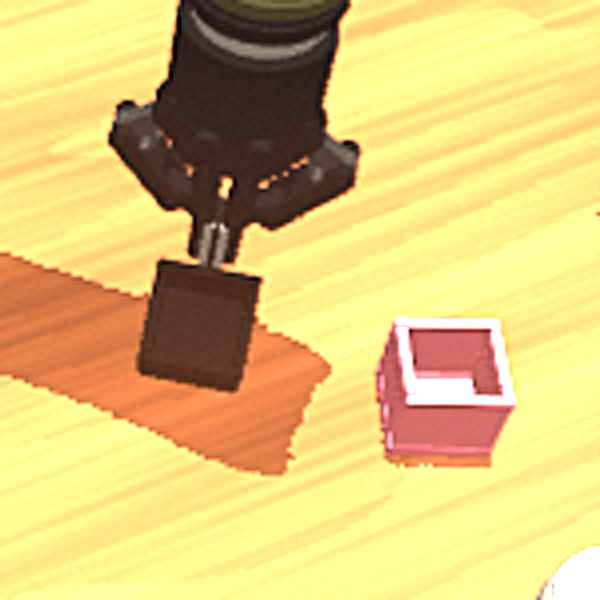

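send_rows --targets '[{"dx": -0.5,"dy": 0,"dz": -0.1,"twist": 0},{"dx": -1.0,"dy": 0,"dz": -0.2,"twist": 0},{"dx": -1.5,"dy": 0,"dz": -0.3,"twist": 0},{"dx": -2.0,"dy": 0,"dz": -0.4,"twist": 0}]'

```text
clock: 10.2
tcp_pos: [508.9, 192.1, 25.6]
ee_rot: [3.136, 0.004, 2.477]
wrist_force: [-4.6, -0.8, 13.4]
opening: 0.1
```

```bash
python3 - <<'E'
from h import *
s=st(); tool((503,195,0))
c,im=snap('scene','s7')
o=cv2.convertScaleAbs(cv2.resize(im[100:250,285:435],(600,600),interpolation=cv2.INTER_CUBIC),alpha=2.2)
cv2.imwrite('pics/s7c.png',o)
E
```

```text
t 10.2 tcp [508.9 192.1  25.6] rot [3.136 0.004 2.477] F [-4.6 -0.8 13.4] open 0.1 q7 [ 0.35  0.37 -0.88  1.88  0.33  1.04  0.24]
tool shift cm [ 0.65 -0.15  2.56] yaw now 141.9
```

View pics/s7c.png

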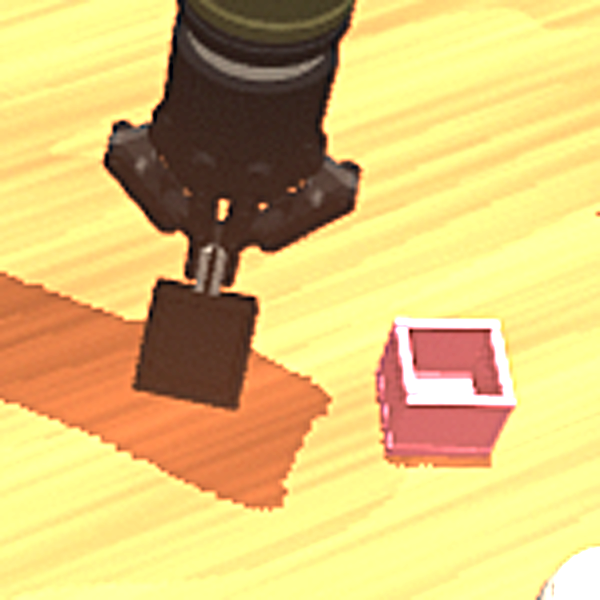

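```bash
python3 - <<'E'
from h import *
for n in('s6','s7'):
    im=cv2.imread(f'pics/{n}.png')
    o=cv2.convertScaleAbs(cv2.resize(im[155:205,310:360],(400,400),interpolation=cv2.INTER_CUBIC),alpha=6)
    cv2.imwrite(f'pics/{n}d.png',o)
cv2.imwrite('pics/d.png',np.hstack([cv2.imread('pics/s6d.png'),cv2.imread('pics/s7d.png')]))
E
```

```text
(no output)
```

View pics/d.png

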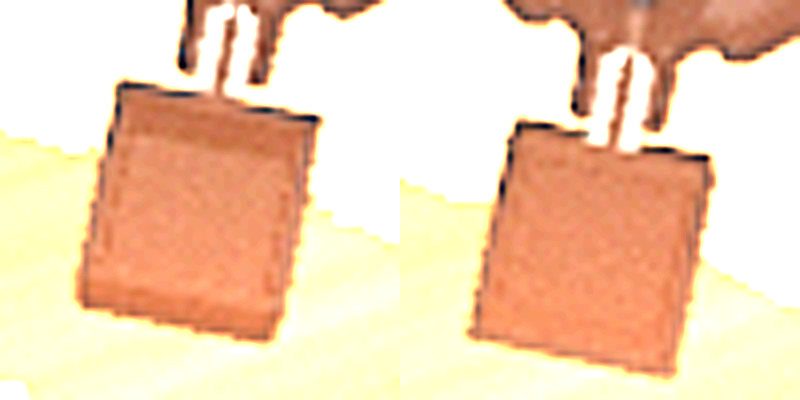

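send_rows --targets '[{"dx": 1.2,"dy": 0,"dz": -0.2,"twist": 0},{"dx": 3.0,"dy": 0,"dz": 0.5,"twist": 0},{"dx": 4.2,"dy": 0,"dz": 1.8,"twist": 0},{"dx": 4.4,"dy": 0,"dz": 2.5,"twist": 0},{"dx": 4.0,"dy": 0,"dz": 2.5,"twist": 0},{"dx": 3.6,"dy": 0,"dz": 2.5,"twist": 0},{"dx": 3.2,"dy": 0,"dz": 2.2,"twist": 0},{"dx": 2.9,"dy": 0,"dz": 1.9,"twist": 0},{"dx": 2.5,"dy": 0,"dz": 1.6,"twist": 0},{"dx": 2.1,"dy": 0,"dz": 1.35,"twist": 0},{"dx": 1.7,"dy": 0,"dz": 1.1,"twist": 0},{"dx": 1.3,"dy": 0,"dz": 0.9,"twist": 0},{"dx": 0.8,"dy": 0,"dz": 0.7,"twist": 0},{"dx": 0.4,"dy": 0,"dz": 0.6,"twist": 0}]'

```text
clock: 12.0
tcp_pos: [506.6, 195.1, 21.2]
ee_rot: [3.135, 0.005, 2.477]
wrist_force: [-6.7, 2.4, 14.2]
opening: -0.1
```

```bash
cat >> h.py <<'E'
def dark(name,box,k=8,a=6):
    c,im=snap('scene',name)
    o=cv2.resize(im[box[1]:box[3],box[0]:box[2]],None,fx=k,fy=k,interpolation=cv2.INTER_CUBIC)
    cv2.imwrite(f'pics/{name}d.png',np.hstack([cv2.convertScaleAbs(o,alpha=a)]))
E
python3 - <<'E'
from h import *
s=st(); tool((503,195,0))
dark('s8',(300,140,370,210))
E
```

```text
t 12.0 tcp [506.6 195.1  21.2] rot [3.135 0.005 2.477] F [-6.7  2.4 14.2] open -0.1 q7 [ 0.34  0.37 -0.88  1.89  0.33  1.03  0.23]
tool shift cm [ 0.28 -0.24  2.11] yaw now 141.9
```

View pics/s8d.png

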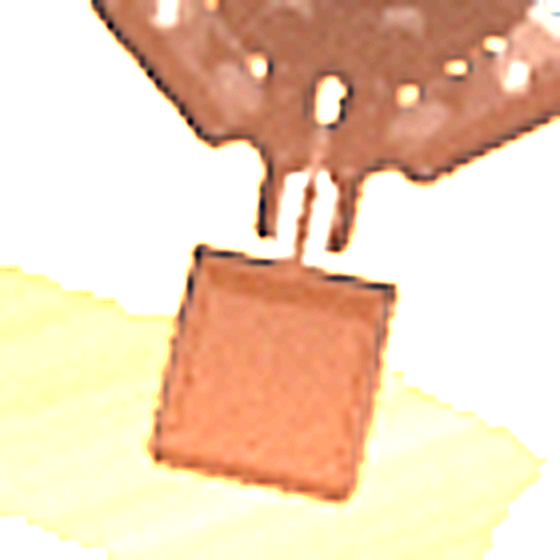

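send_rows --targets '[{"dx": 0,"dy": 0,"dz": -0.4,"twist": 0},{"dx": -0.3,"dy": 0,"dz": -0.8,"twist": 0},{"dx": -0.7,"dy": 0,"dz": -1.1,"twist": 0},{"dx": -1.1,"dy": 0,"dz": -1.4,"twist": 0},{"dx": -1.5,"dy": 0,"dz": -1.6,"twist": 0}]'

```text
clock: 12.68
tcp_pos: [519.2, 185.0, 37.6]
ee_rot: [3.135, 0.005, 2.476]
wrist_force: [0.1, 0.3, 0.7]
opening: 0.1
```

```bash

python3 - <<'E'
from h import *
s=st(); tool((503,195,0))
dark('s9',(300,140,370,210))
E
```

```text
t 12.68 tcp [519.2 185.   37.6] rot [3.135 0.005 2.476] F [0.1 0.3 0.7] open 0.1 q7 [ 0.37  0.36 -0.88  1.86  0.32  1.06  0.27]
tool shift cm [ 1.91 -0.24  3.75] yaw now 141.9
```

View pics/s9d.png

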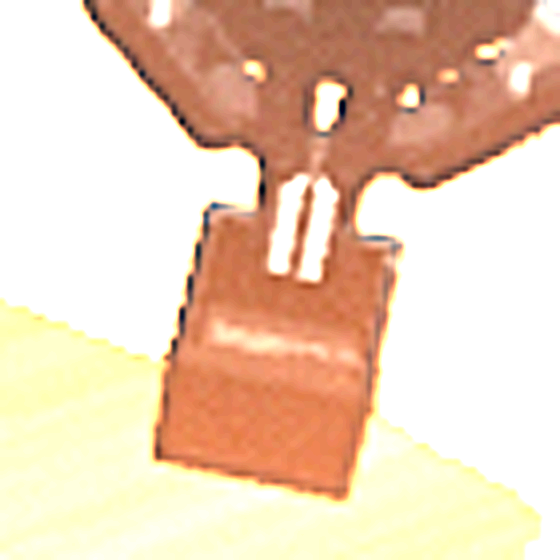

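```bash

python3 - <<'E'
from h import *
from scipy.optimize import least_squares
s=st(); R=Ro.from_euler('xyz',s['ee_rot']).as_matrix(); T=s['tcp_pos']
cw,iw=snap('wrist','w9'); cs=cam('scene')
cv2.imwrite('pics/w9c.png',cv2.convertScaleAbs(cv2.resize(iw[170:320,180:330+50],(800,600)),alpha=4))
f=lambda p:[proj(cs,T+R@np.array([-p[0],p[2],-p[1]]))[0,1]-174.75,proj(cs,T+R@np.array([-p[0],p[2],-p[1]]))[0,0]-337,proj(cw,T+R@np.array([p[0],p[2],-p[1]]))[0,1]-259.5]
print(least_squares(f,[8,40,0]).x)
for w in (4,6,8,11):
  g=lambda p:f([w,p[0],p[1]])
  l=least_squares(g,[40,0]); print(w,l.x,l.fun)
E
```

```text
t 12.72 tcp [519.9 184.7  37.9] rot [3.135 0.006 2.475] F [ 0.4 -0.  -0.1] open 0.1 q7 [ 0.37  0.36 -0.88  1.86  0.32  1.06  0.27]
[ 7.03040652 36.56011981  2.86589167]
4 [30.7910062   2.85662213] [ 0.62889379 -0.12143823  0.22713906]
6 [34.59543944  2.86285676] [ 0.21585396 -0.04163302  0.07655076]
8 [38.41173206  2.86863346] [-0.20503756  0.03949969 -0.07135059]
11 [44.15856457  2.87638798] [-0.85144878  0.16372401 -0.28759489]
```

View pics/w9c.png

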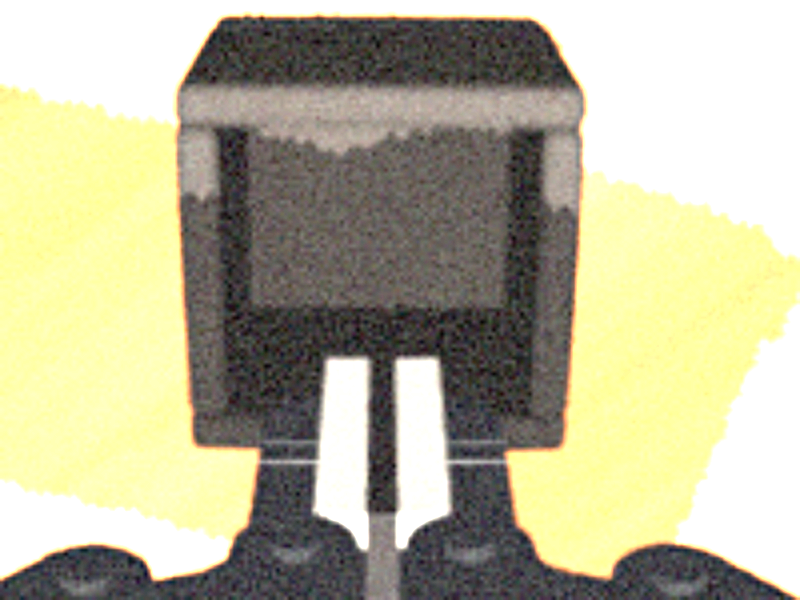

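```bash

python3 - <<'E'
from h import *
c=cam('wrist'); s=st()
p=np.array([(180,88),(583,88),(563,445),(195,445)])/4+[180,170]
W=plane(c,p,52); print(W.round(1)); C=W.mean(0); print('centre',C.round(1))
for i in range(4):
    d=W[(i+1)%4]-W[i]; print(np.hypot(*d[:2]).round(1),np.degrees(np.arctan2(d[1],d[0])).round(1))
tool(C)
E
```

```text
t 12.78 tcp [519.6 184.9  37.7] rot [3.135 0.006 2.476] F [-1.1  0.1  1.1] open 0.1 q7 [ 0.37  0.36 -0.88  1.86  0.32  1.06  0.26]
[[473.6 185.2  52. ]
 [507.2 227.9  52. ]
 [550.9 193.8  52. ]
 [516.6 150.4  52. ]]
centre [512.1 189.3  52. ]
54.3 51.8
55.4 -38.0
55.3 -128.3
55.3 141.0
tool shift cm [ 0.85 -0.1  -1.43] yaw now 141.8
```

send_rows --targets '[{"dx": 3.0,"dy": -0.1,"dz": 0,"twist": 0},{"dx": 5.6,"dy": -0.1,"dz": 0,"twist": 0},{"dx": 5.6,"dy": -0.1,"dz": 2.5,"twist": 0},{"dx": 5.4,"dy": -0.1,"dz": 4.4,"twist": 0},{"dx": 5.0,"dy": -0.1,"dz": 4.4,"twist": 0},{"dx": 4.6,"dy": -0.1,"dz": 4.4,"twist": 0},{"dx": 4.4,"dy": -0.1,"dz": 4.0,"twist": 0},{"dx": 4.2,"dy": -0.1,"dz": 3.6,"twist": 0},{"dx": 4.0,"dy": -0.1,"dz": 3.3,"twist": 0},{"dx": 3.8,"dy": -0.1,"dz": 2.95,"twist": 0},{"dx": 3.35,"dy": -0.1,"dz": 2.5,"twist": 0},{"dx": 2.85,"dy": -0.1,"dz": 2.1,"twist": 0},{"dx": 2.35,"dy": -0.1,"dz": 1.8,"twist": 0}]'

```text
clock: 14.4
tcp_pos: [501.1, 198.5, 20.0]
ee_rot: [3.135, 0.006, 2.475]
wrist_force: [0.1, 1.5, 0.2]
opening: 0.0
```

```bash

python3 - <<'E'
from h import *
s=st(); tool((512,189,0))
dark('s10',(300,140,370,210))
E
```

```text
t 14.4 tcp [501.1 198.5  20. ] rot [3.135 0.006 2.475] F [0.1 1.5 0.2] open 0.0 q7 [ 0.34  0.36 -0.89  1.9   0.33  1.02  0.22]
tool shift cm [-1.43 -0.08  2.  ] yaw now 141.8
```

View pics/s10d.png

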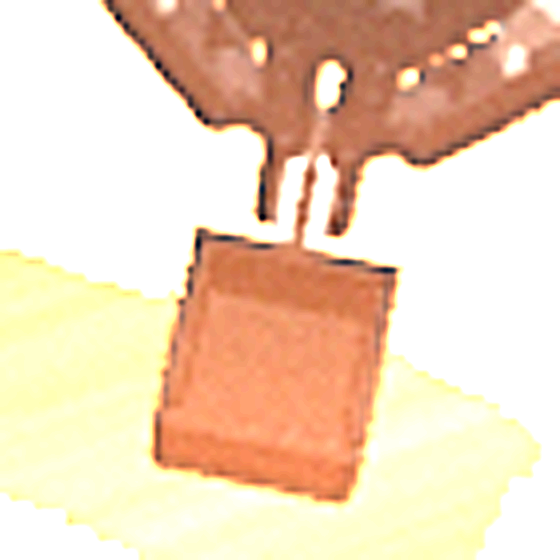

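send_rows --targets '[{"dx": -0.5,"dy": 0,"dz": -0.27,"twist": 0},{"dx": -1.1,"dy": 0,"dz": -0.52,"twist": 0},{"dx": -1.7,"dy": 0,"dz": -0.7,"twist": 0},{"dx": -2.3,"dy": 0,"dz": -0.83,"twist": 0}]'

```text
clock: 14.95
tcp_pos: [520.3, 183.4, 28.8]
ee_rot: [3.134, 0.006, 2.474]
wrist_force: [-1.3, -0.4, 0.4]
opening: 0.2
```

```bash

python3 - <<'E'
from h import *
s=st(); tool((512,189,0))
dark('s11',(300,140,370,210))
E
```

```text
t 14.95 tcp [520.3 183.4  28.8] rot [3.134 0.006 2.474] F [-1.3 -0.4  0.4] open 0.2 q7 [ 0.36  0.38 -0.87  1.87  0.34  1.04  0.26]
tool shift cm [ 1.02 -0.09  2.88] yaw now 141.8
```

View pics/s11d.png

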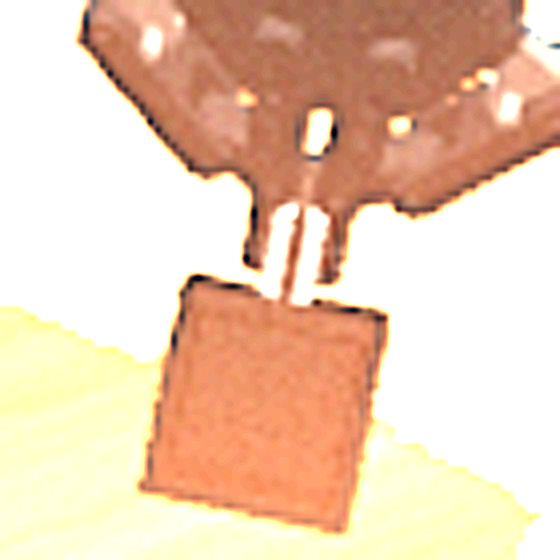

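send_rows --targets '[{"dx": 2.0,"dy": -0.1,"dz": -0.5,"twist": 0},{"dx": 5.0,"dy": -0.1,"dz": -0.5,"twist": 0},{"dx": 5.2,"dy": -0.1,"dz": 2.5,"twist": 0},{"dx": 5.0,"dy": -0.1,"dz": 4.4,"twist": 0},{"dx": 4.5,"dy": -0.1,"dz": 4.4,"twist": 0},{"dx": 4.0,"dy": -0.1,"dz": 4.4,"twist": 0},{"dx": 3.8,"dy": -0.1,"dz": 4.0,"twist": 0},{"dx": 3.6,"dy": -0.1,"dz": 3.6,"twist": 0},{"dx": 3.4,"dy": -0.1,"dz": 3.3,"twist": 0},{"dx": 3.2,"dy": -0.1,"dz": 2.9,"twist": 0},{"dx": 2.8,"dy": -0.1,"dz": 2.4,"twist": 0},{"dx": 2.4,"dy": -0.1,"dz": 2.0,"twist": 0},{"dx": 1.9,"dy": -0.1,"dz": 1.6,"twist": 0}]'

```text
clock: 16.62
tcp_pos: [506.1, 193.4, 13.2]
ee_rot: [3.134, 0.007, 2.473]
wrist_force: [-0.6, -0.2, 0.3]
opening: 0.2
```

```bash

python3 - <<'E'
from h import *
s=st(); tool((512,189,0))
dark('s12',(300,140,370,210))
E
```

```text
t 16.62 tcp [506.1 193.4  13.2] rot [3.134 0.007 2.473] F [-0.6 -0.2  0.3] open 0.2 q7 [ 0.34  0.38 -0.88  1.9   0.35  1.01  0.22]
tool shift cm [-0.72  0.01  1.32] yaw now 141.7
```

View pics/s12d.png

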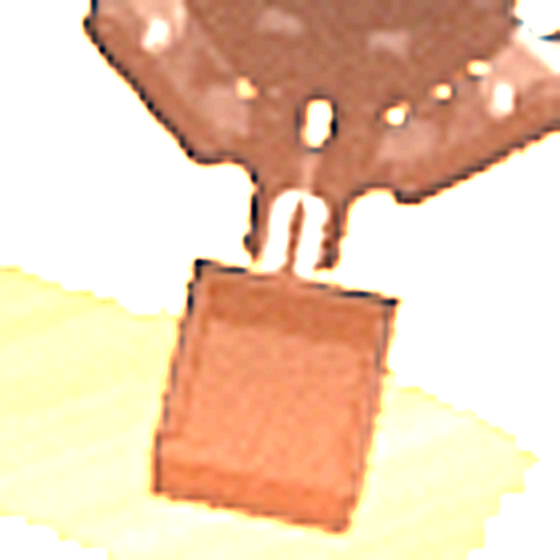

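send_rows --targets '[{"dx": -0.5,"dy": 0,"dz": -0.28,"twist": 0},{"dx": -1.0,"dy": 0,"dz": -0.5,"twist": 0},{"dx": -1.5,"dy": 0,"dz": -0.66,"twist": 0},{"dx": -2.0,"dy": 0,"dz": -0.78,"twist": 0}]'

```text
clock: 17.18
tcp_pos: [523.2, 180.7, 22.3]
ee_rot: [3.133, 0.008, 2.472]
wrist_force: [-1.9, -0.6, 6.7]
opening: -0.1
```

```bash

python3 - <<'E'
from h import *
s=st(); tool((512,189,0))
dark('s13',(300,140,370,210))
E
```

```text
t 17.18 tcp [523.2 180.7  22.3] rot [3.133 0.008 2.472] F [-1.9 -0.6  6.7] open -0.1 q7 [ 0.36  0.39 -0.87  1.87  0.35  1.03  0.25]
tool shift cm [ 1.41 -0.06  2.22] yaw now 141.7
```

View pics/s13d.png

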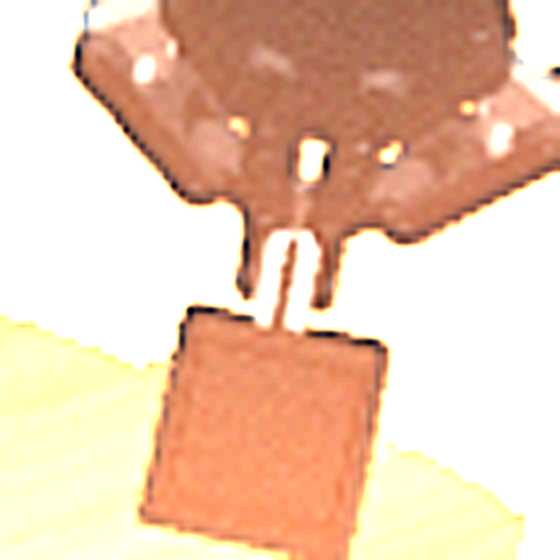

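send_rows --targets '[{"dx": 2.0,"dy": -0.1,"dz": -1.0,"twist": 0},{"dx": 4.6,"dy": -0.1,"dz": -1.0,"twist": 0},{"dx": 4.8,"dy": -0.1,"dz": 2.0,"twist": 0},{"dx": 4.6,"dy": -0.1,"dz": 3.9,"twist": 0},{"dx": 4.1,"dy": -0.1,"dz": 3.9,"twist": 0},{"dx": 3.6,"dy": -0.1,"dz": 3.9,"twist": 0},{"dx": 3.4,"dy": -0.1,"dz": 3.4,"twist": 0},{"dx": 3.2,"dy": -0.1,"dz": 2.95,"twist": 0},{"dx": 3.0,"dy": -0.1,"dz": 2.65,"twist": 0},{"dx": 2.8,"dy": -0.1,"dz": 2.3,"twist": 0},{"dx": 2.4,"dy": -0.1,"dz": 1.75,"twist": 0},{"dx": 2.0,"dy": -0.1,"dz": 1.35,"twist": 0},{"dx": 1.5,"dy": -0.1,"dz": 0.95,"twist": 0},{"dx": 1.0,"dy": -0.1,"dz": 0.45,"twist": 0},{"dx": 0.5,"dy": -0.1,"dz": 0.05,"twist": 0}]'

```text
clock: 19.1
tcp_pos: [519.9, 182.1, 22.4]
ee_rot: [3.132, 0.009, 2.471]
wrist_force: [-0.7, 0.3, -0.5]
opening: -0.1
```

```bash

python3 - <<'E'
from h import *
s=st(); tool((512,189,0))
dark('s14',(300,140,370,210))
E
```

```text
t 19.1 tcp [519.9 182.1  22.4] rot [3.132 0.009 2.471] F [-0.7  0.3 -0.5] open -0.1 q7 [ 0.36  0.38 -0.87  1.87  0.35  1.03  0.25]
tool shift cm [1.07 0.02 2.23] yaw now 141.6
```

View pics/s14d.png

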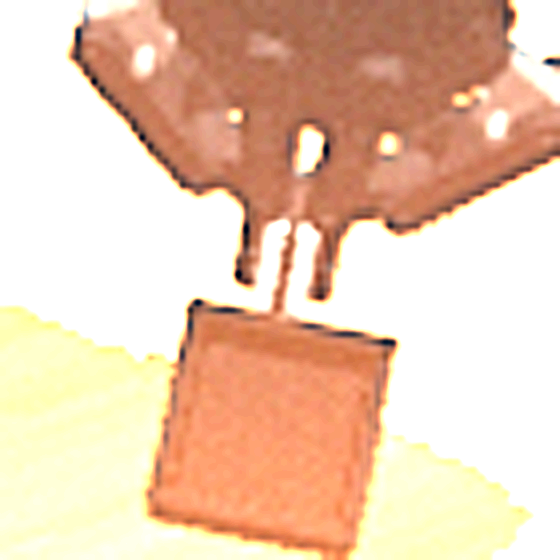

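send_rows --targets '[{"dx": -0.5,"dy": 0,"dz": -0.28,"twist": 0},{"dx": -1.0,"dy": 0,"dz": -0.48,"twist": 0},{"dx": -1.5,"dy": 0,"dz": -0.62,"twist": 0},{"dx": -2.0,"dy": 0,"dz": -0.7,"twist": 0},{"dx": -2.5,"dy": 0,"dz": -0.75,"twist": 0}]'

```text
clock: 19.77
tcp_pos: [540.7, 165.8, 30.7]
ee_rot: [3.132, 0.01, 2.47]
wrist_force: [0.0, 0.2, 0.6]
opening: 0.2
```

```bash

python3 - <<'E'
from h import *
s=st(); tool((512,189,0))
dark('s15',(300,140,370,210))
E
```

```text
t 19.77 tcp [540.7 165.8  30.7] rot [3.132 0.01  2.47 ] F [0.  0.2 0.6] open 0.2 q7 [ 0.38  0.4  -0.86  1.83  0.35  1.05  0.29]
tool shift cm [3.72 0.   3.03] yaw now 141.5
```

View pics/s15d.png

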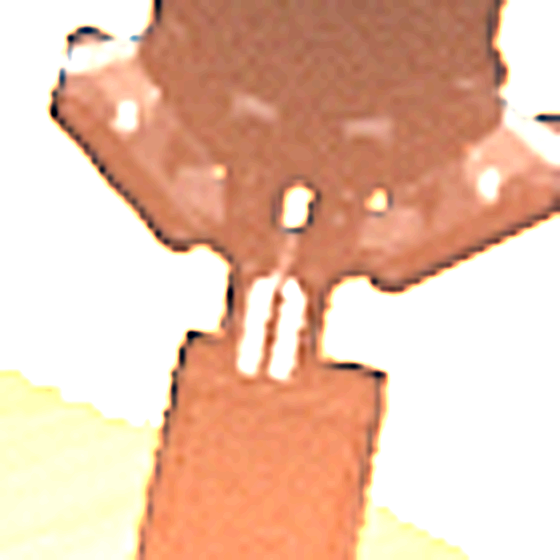

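```bash

python3 - <<'E'
from h import *
s=st()
im=cv2.imread('pics/s15.png')
cv2.imwrite('pics/a.png',cv2.convertScaleAbs(cv2.resize(im[150:250,290:390],(600,600),interpolation=cv2.INTER_CUBIC),alpha=5))
E
```

```text
t 19.82 tcp [541.3 165.2  30.7] rot [3.131 0.011 2.47 ] F [-0.1 -1.   0.9] open -0.0 q7 [ 0.38  0.4  -0.86  1.83  0.35  1.05  0.29]
```

View pics/a.png

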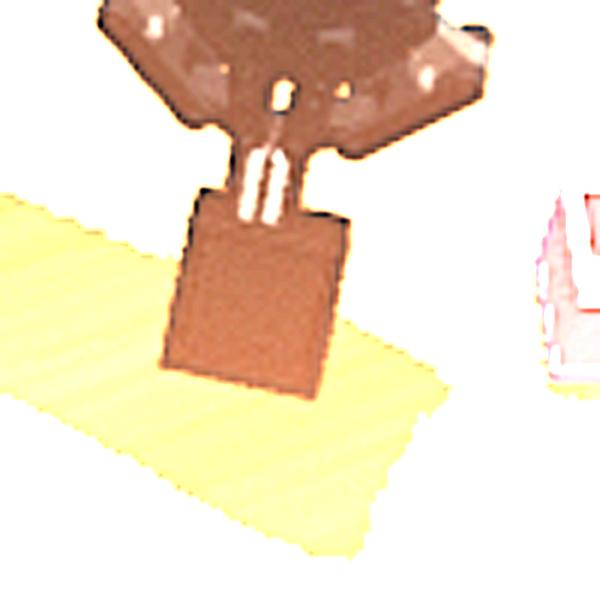

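```bash

python3 - <<'E'
from h import *
c,iw=snap('wrist','w15'); st()
cv2.imwrite('pics/w15c.png',cv2.convertScaleAbs(cv2.resize(iw[150:300,180:380],(800,600)),alpha=4))
E
```

```text
t 19.88 tcp [541.  165.5  30.6] rot [3.131 0.011 2.47 ] F [ 0.3 -0.1  0.2] open -0.0 q7 [ 0.38  0.4  -0.86  1.83  0.35  1.05  0.29]
```

View pics/w15c.png

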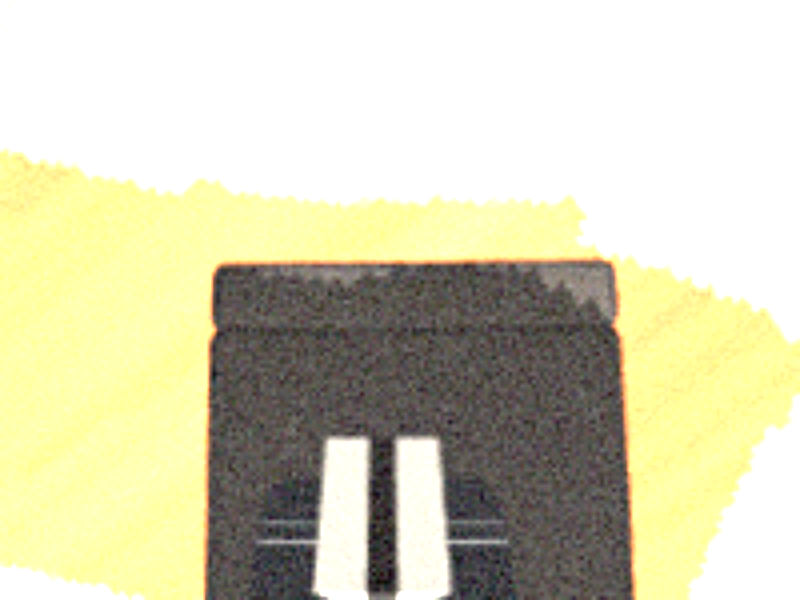

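```bash

python3 - <<'E'
from h import *
c=cam('wrist'); s=read_state()
p=np.array([(212,330),(618,328)])/4+[180,150]
b=np.array([(217,265),(612,262)])/4+[180,150]
for P,z in((p,56),(p,75),(b,0),(b,25)):
    W=plane(c,P,z); print(z,W.round(1).tolist(),np.linalg.norm(W[0]-W[1]).round(1))
    d=W.mean(0)-[512,189,z]; print('s',(d[:2]@[.784,-.62]).round(1))
E
```

```text
56 [[512.8, 158.1, 56.0], [545.9, 199.9, 56.0]] 53.4
s 19.8
75 [[508.2, 165.0, 75.0], [537.3, 201.7, 75.0]] 46.9
s 11.9
0 [[517.6, 146.6, 0.0], [560.4, 201.0, 0.0]] 69.1
s 30.6
25 [[512.6, 154.6, 25.0], [550.3, 202.6, 25.0]] 61.0
s 21.7
```

```bash

python3 - <<'E'
from h import *
c=cam('scene'); 
W=plane(c,[(317.5,211),(342.5,216)],0); print(W.round(1)); print((W.mean(0)[:2]-[512,189])@[.784,-.62])
t,im=snap('top','t15')
cv2.imwrite('pics/t15c.png',cv2.convertScaleAbs(cv2.resize(im[170:270,130:230],(600,600),interpolation=cv2.INTER_CUBIC),alpha=3))
E
```

```text
[[550.3 132.5   0. ]
 [583.7 176.2   0. ]]
64.58933355493595
```

View pics/t15c.png

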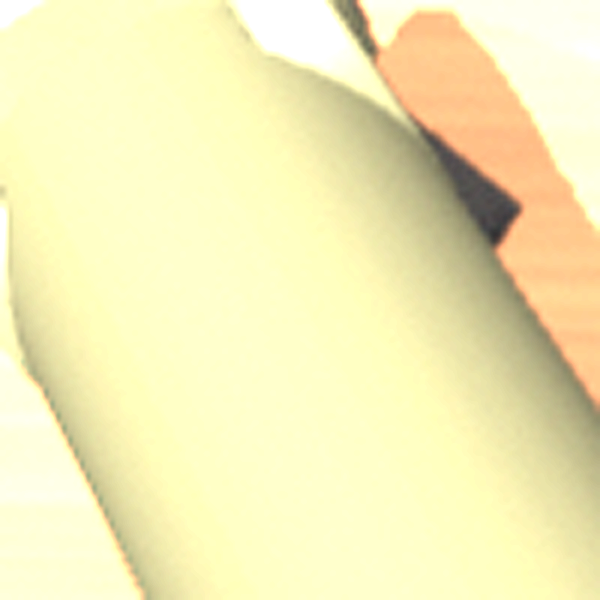

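```bash

python3 - <<'E'
from h import *
iw=cv2.imread('pics/w15.png'); im=cv2.imread('pics/s15.png')
f=lambda a:cv2.resize(cv2.convertScaleAbs(cv2.medianBlur(a,3),alpha=7,beta=-40),(400,500),interpolation=cv2.INTER_CUBIC)
cv2.imwrite('pics/a.png',np.hstack([f(iw[205:330,225:345]),f(im[170:225,310:354])]))
E
```

```text
(no output)
```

View pics/a.png

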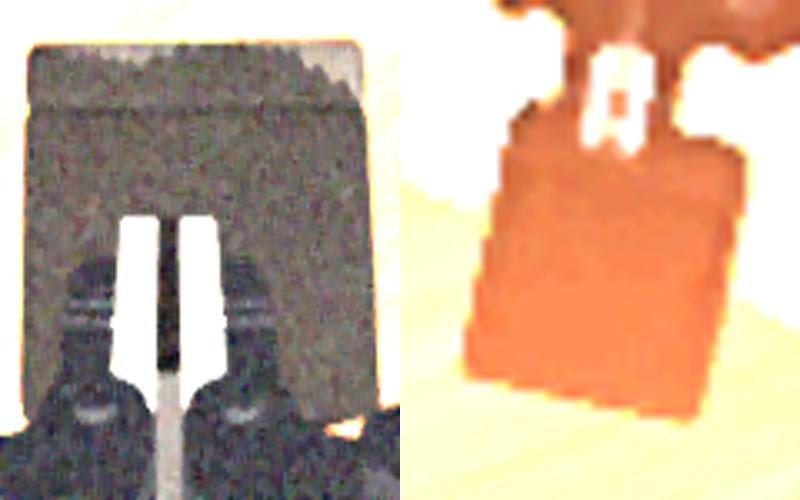

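send_rows --targets '[{"dx": 0,"dy": 0,"dz": -1.0,"twist": 0},{"dx": 3.0,"dy": 0,"dz": -1.5,"twist": 0},{"dx": 6.0,"dy": 0,"dz": -1.5,"twist": 0},{"dx": 6.0,"dy": 0,"dz": -1.5,"twist": 0}]'

```text
clock: 20.42
tcp_pos: [490.7, 205.8, 45.3]
ee_rot: [3.132, 0.01, 2.475]
wrist_force: [1.2, -0.6, 1.0]
opening: -0.1
```

```bash

python3 - <<'E'
from h import *
c,iw=snap('wrist','w16'); st()
dark('s16',(300,150,370,220))
cv2.imwrite('pics/w16c.png',cv2.convertScaleAbs(cv2.resize(iw[190:340,180:380],(800,600)),alpha=4))
E
```

```text
t 20.48 tcp [492.1 204.4  45.2] rot [3.132 0.011 2.473] F [0.1 0.  0.2] open -0.2 q7 [ 0.36  0.31 -0.92  1.9   0.29  1.05  0.23]
```

View pics/w16c.png

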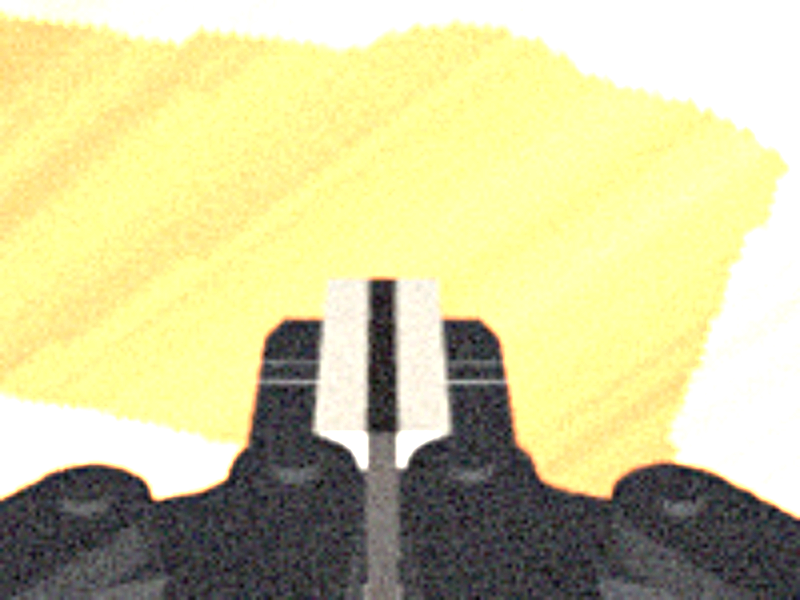

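View pics/s16d.png

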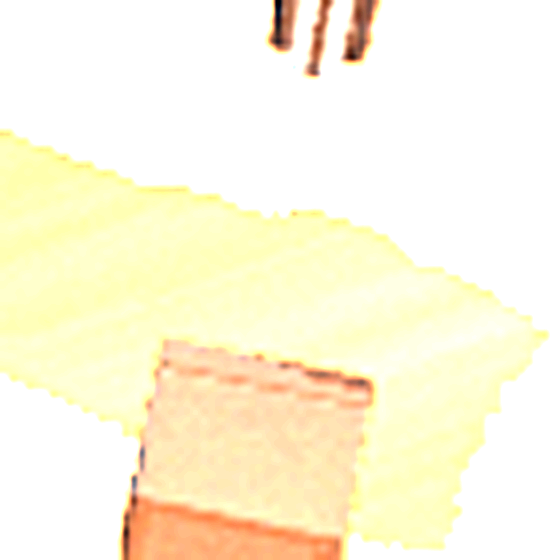

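```bash

python3 - <<'E'
from h import *
c=cam('scene'); 
p=np.array([(165,342),(372,383),(345,538),(138,500)])/8+[300,150]
W=plane(c,p,56); print(W.round(1)); C=W.mean(0); print(C.round(1))
for i in range(4):
    d=W[(i+1)%4]-W[i]; print(np.hypot(*d[:2]).round(1),np.degrees(np.arctan2(d[1],d[0])).round(1))
tool(C); st()
E
python3 - <<'E'
import cv2
im=cv2.imread('pics/s16.png'); cv2.imwrite('pics/a.png',cv2.convertScaleAbs(cv2.resize(im[185:245,305:365],(600,600),interpolation=cv2.INTER_CUBIC),alpha=4))
E
```

```text
[[543.  137.7  56. ]
 [576.1 180.5  56. ]
 [614.6 151.   56. ]
 [583.7 108.9  56. ]]
[579.4 144.5  56. ]
54.1 52.3
48.6 -37.5
52.2 -126.3
49.9 144.7
tool shift cm [-10.44   0.76  -0.96] yaw now 141.6
t 20.52 tcp [493.  203.4  45.1] rot [3.132 0.011 2.471] F [ 0.9  0.9 -0.4] open 0.3 q7 [ 0.36  0.31 -0.92  1.9   0.29  1.05  0.23]
```

View pics/a.png

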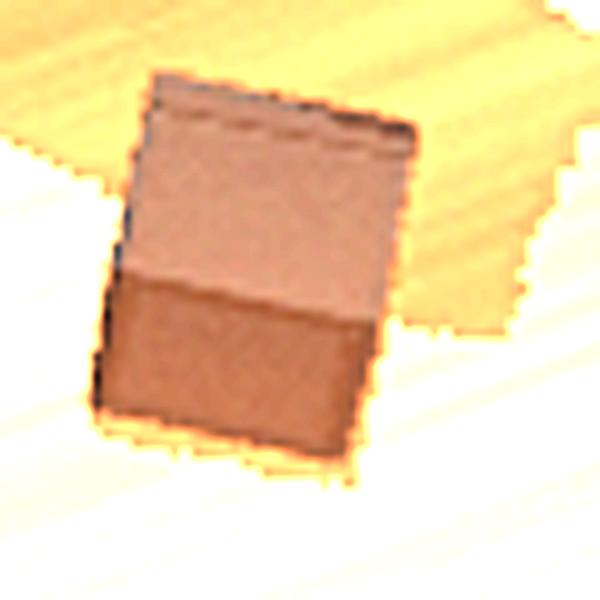

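send_rows --targets '[{"dx": -3.0,"dy": 0.4,"dz": 1.5,"twist": -1},{"dx": -5.5,"dy": 0.7,"dz": 4.0,"twist": -1},{"dx": -6.2,"dy": 0.7,"dz": 5.6,"twist": -1},{"dx": -6.8,"dy": 0.7,"dz": 5.6,"twist": -1},{"dx": -7.3,"dy": 0.7,"dz": 5.6,"twist": -1},{"dx": -7.6,"dy": 0.7,"dz": 5.2,"twist": -1},{"dx": -7.8,"dy": 0.7,"dz": 4.7,"twist": -1},{"dx": -8.0,"dy": 0.7,"dz": 4.35,"twist": -1},{"dx": -8.2,"dy": 0.7,"dz": 4.0,"twist": -1},{"dx": -8.6,"dy": 0.7,"dz": 3.5,"twist": -1},{"dx": -9.1,"dy": 0.7,"dz": 3.05,"twist": -1}]'

```text
clock: 21.9
tcp_pos: [569.4, 152.2, 16.1]
ee_rot: [3.132, 0.011, 2.489]
wrist_force: [-0.8, 0.0, 0.2]
opening: 0.2
```

```bash

python3 - <<'E'
from h import *
s=st(); tool((579.4,144.5,0))
dark('s17',(290,160,370,230),8,5)
E
```

```text
t 21.9 tcp [569.4 152.2  16.1] rot [3.132 0.011 2.489] F [-0.8  0.   0.2] open 0.2 q7 [ 0.38  0.46 -0.83  1.79  0.4   1.05  0.31]
tool shift cm [-1.24 -0.02  1.62] yaw now 142.6
```

View pics/s17d.png

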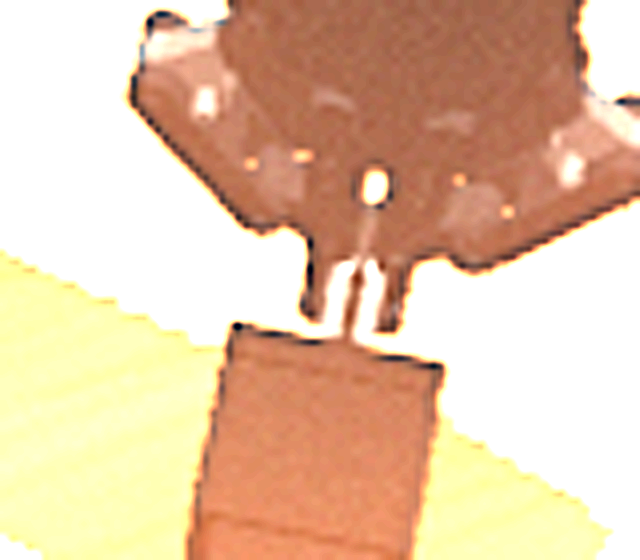

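send_rows --targets '[{"dx": -0.5,"dy": 0,"dz": -0.4,"twist": 0},{"dx": -1.0,"dy": 0,"dz": -0.72,"twist": 0},{"dx": -1.5,"dy": 0,"dz": -0.95,"twist": 0},{"dx": -2.0,"dy": 0,"dz": -1.1,"twist": 0}]'

```text
clock: 22.45
tcp_pos: [586.6, 139.2, 28.1]
ee_rot: [3.131, 0.013, 2.488]
wrist_force: [-0.4, -0.4, 0.0]
opening: -0.1
```

```bash

python3 - <<'E'
from h import *
s=st(); tool((579.4,144.5,0))
dark('s18',(290,170,370,240),8,5)
E
```

```text
t 22.45 tcp [586.6 139.2  28.1] rot [3.131 0.013 2.488] F [-0.4 -0.4  0. ] open -0.1 q7 [ 0.39  0.47 -0.83  1.75  0.4   1.08  0.35]
tool shift cm [ 0.93 -0.04  2.8 ] yaw now 142.5
```

View pics/s18d.png

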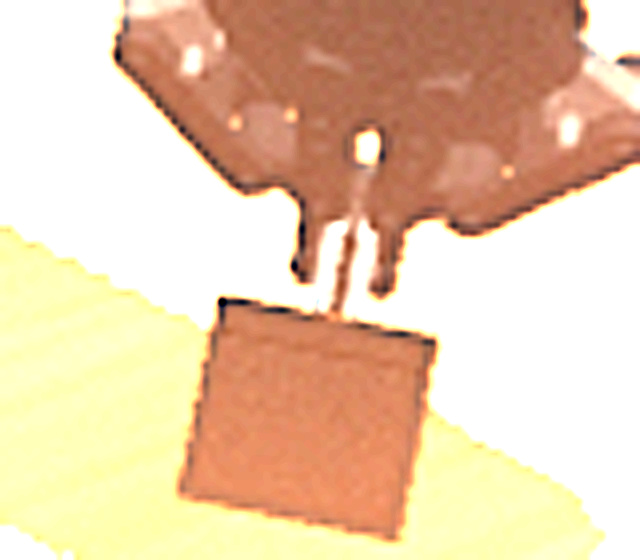

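Tilt now ~33°, finger well behind the edge. Continue the arc.

send_rows --targets '[{"dx": -0.5,"dy": 0,"dz": -0.2,"twist": 0},{"dx": -1.0,"dy": 0,"dz": -0.32,"twist": 0},{"dx": -1.5,"dy": 0,"dz": -0.38,"twist": 0},{"dx": -1.9,"dy": 0,"dz": -0.4,"twist": 0},{"dx": -1.9,"dy": 0,"dz": -0.4,"twist": 0}]'

```text
clock: 23.12
tcp_pos: [602.6, 126.6, 32.5]
ee_rot: [3.131, 0.013, 2.486]
wrist_force: [-0.3, 0.8, 0.1]
opening: -0.2
```

```bash

python3 - <<'E'
from h import *
s=st(); tool((579.4,144.5,0))
dark('s19',(290,170,370,240),8,5)
E
```

```text
t 23.12 tcp [602.6 126.6  32.5] rot [3.131 0.013 2.486] F [-0.3  0.8  0.1] open -0.2 q7 [ 0.4   0.49 -0.82  1.71  0.4   1.1   0.37]
tool shift cm [ 2.98 -0.03  3.21] yaw now 142.5
```

View pics/s19d.png

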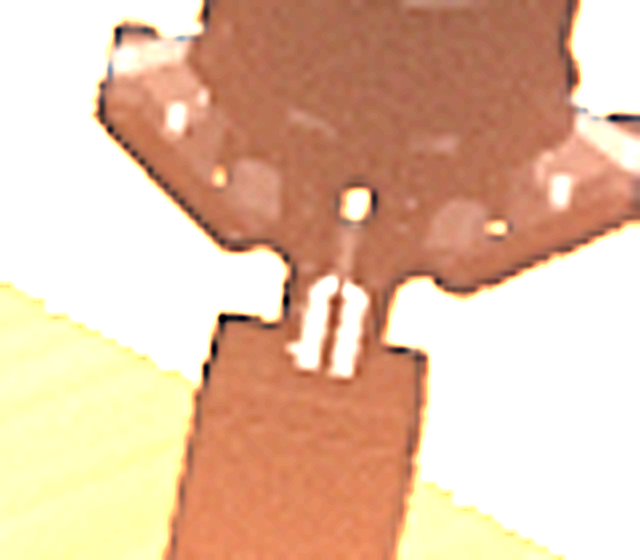

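send_rows --targets '[{"dx": 0,"dy": 0,"dz": -2.0,"twist": 0},{"dx": 2.0,"dy": 0,"dz": -5,"twist": 0},{"dx": 6.0,"dy": 0,"dz": -9,"twist": 0},{"dx": 8.0,"dy": 0,"dz": -13,"twist": 0},{"dx": 8.0,"dy": 0,"dz": -13,"twist": 0}]'

```text
clock: 23.8
tcp_pos: [537.6, 179.0, 166.5]
ee_rot: [3.125, 0.019, 2.491]
wrist_force: [1.2, 0.1, -0.1]
opening: 0.2
```

```bash

python3 - <<'E'
from h import *
s=st(); 
dark('s20',(290,160,370,235),8,3)
E
```

```text
t 23.8 tcp [537.6 179.  166.5] rot [3.125 0.019 2.491] F [ 1.2  0.1 -0.1] open 0.2 q7 [ 0.45  0.25 -0.94  1.7   0.22  1.28  0.38]
```

View pics/s20d.png

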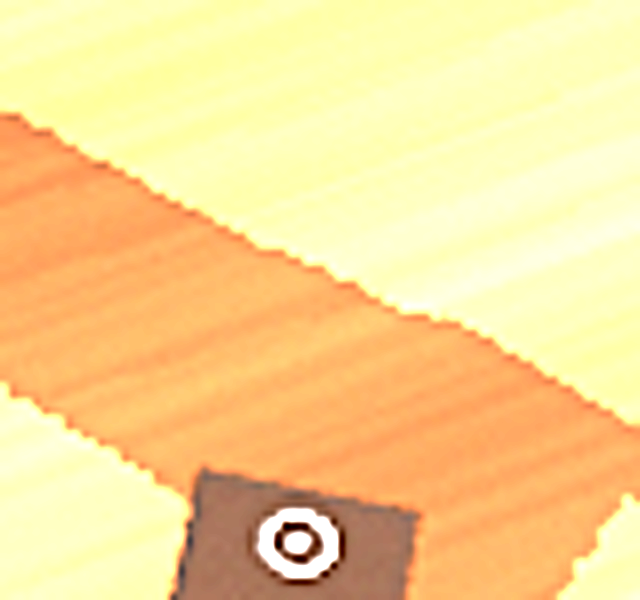

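```bash

python3 - <<'E'
from h import *
s=st()
S=cv2.imread('pics/s20.png')
cT,T=snap('top','t20'); cs=cam('scene')
def ring(im,box):
    sub=im[box[1]:box[3],box[0]:box[2]].astype(int)
    m=((sub.min(2)>100)&(sub.max(2)-sub.min(2)<40)).astype(np.uint8)
    n,l,st_,ce=cv2.connectedComponentsWithStats(m,connectivity=8)
    return [(ce[i]+[box[0],box[1]],st_[i,4],st_[i,:4]) for i in range(1,n) if st_[i,4]>4]
print(ring(S,(305,210,350,260)));print(ring(T,(185,160,250,240)))
a=T[150:250,160:260];b=S[180:280,280:380]
cv2.imwrite('pics/a.png',np.hstack([cv2.resize(x,(400,400),interpolation=cv2.INTER_CUBIC) for x in (a,b)]))
E
```

```text
t 23.85 tcp [537.4 176.9 164.2] rot [3.128 0.018 2.489] F [ 0.5 -0.9 -1.1] open 0.0 q7 [ 0.45  0.25 -0.94  1.7   0.22  1.28  0.38]
[(array([326.79310345, 227.68965517]), np.int32(29), array([17, 14, 10,  8], dtype=int32)), (array([326.8, 227.4]), np.int32(5), array([21, 17,  3,  2], dtype=int32))]
[(array([219.        , 177.13513514]), np.int32(37), array([30, 13,  9,  9], dtype=int32)), (array([218.875, 176.875]), np.int32(8), array([33, 16,  3,  3], dtype=int32))]
```

View pics/a.png

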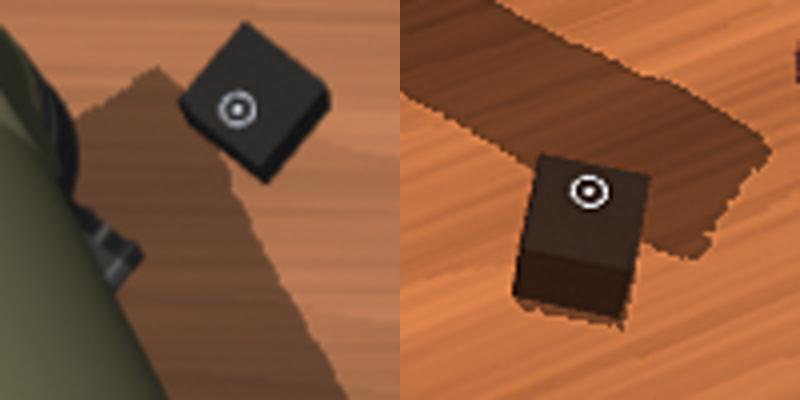

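Both views show the cup mouth-down with the ring up (scene 326.8,227.6; top 219.0,177.1). Now measure the mark, and the gauge's pose from both views.

```bash

python3 - <<'E'
from h import *
cs=cam('scene');ct=cam('top')
print('mark',plane(cs,(326.8,227.5),52).round(1),plane(ct,(219,177),52).round(1))
T=cv2.imread('pics/top0.png');S=cv2.imread('pics/scene0.png')
f=lambda a:cv2.resize(a,(400,500),interpolation=cv2.INTER_CUBIC)
cv2.imwrite('pics/a.png',np.hstack([f(T[180:230,340:380]),f(S[220:280,158:206])]))
E
```

```text
mark [[620.6 111.5  52. ]] [[620.5 111.1  52. ]]
```

View pics/a.png

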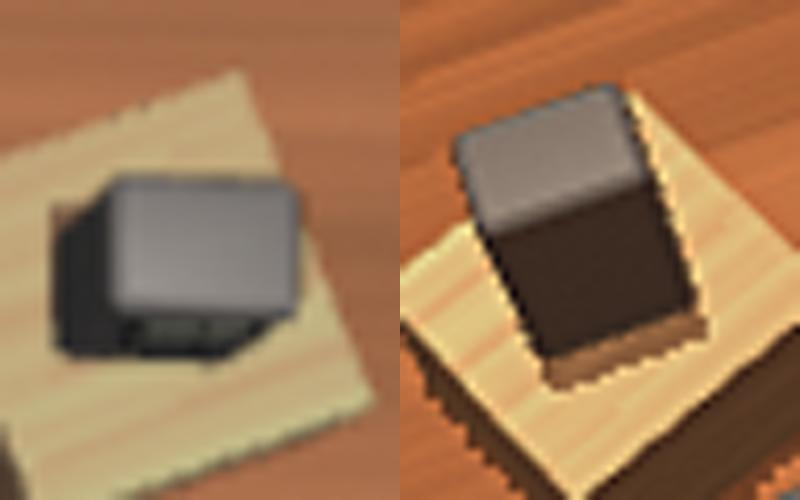

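```bash

python3 - <<'E'
from h import *
cs=cam('scene');ct=cam('top')
for c,p in((ct,np.array([(113,175),(299,180),(299,312),(110,308)])/10+[340,180]),(cs,np.array([(55,143),(217,83),(255,180),(92,232)])/8.333+[158,220])):
    W=plane(c,p,110); C=W.mean(0); print(W.round(1).tolist(),C.round(1))
    for i in range(4):
        d=W[(i+1)%4]-W[i]; print(np.hypot(*d[:2]).round(1),np.degrees(np.arctan2(d[1],d[0])).round(1))
tool((560,-165,200)); st()
E
```

```text
[[572.2, -149.3, 110.0], [572.0, -185.3, 110.0], [546.2, -184.8, 110.0], [546.3, -148.4, 110.0]] [ 559.2 -167.   110. ]
36.0 -90.3
25.8 178.8
36.4 89.9
26.0 -2.1
[[549.9, -183.1, 110.0], [549.6, -147.3, 110.0], [575.7, -146.9, 110.0], [573.8, -181.7, 110.0]] [ 562.3 -164.8  110. ]
35.7 90.6
26.1 0.9
34.8 -93.1
23.9 -176.8
tool shift cm [-22.6  -25.58  -3.69] yaw now 142.5
t 23.9 tcp [537.1 175.5 162.5] rot [3.13  0.016 2.487] F [-1.  -0.3 -0. ] open -0.4 q7 [ 0.45  0.25 -0.94  1.7   0.22  1.28  0.38]
```

send_rows --targets '[{"dx": -3.2,"dy": -3.7,"dz": -0.5,"twist": 9},{"dx": -6.4,"dy": -7.3,"dz": -1,"twist": 18},{"dx": -9.7,"dy": -11,"dz": -1,"twist": 27},{"dx": -13,"dy": -14.6,"dz": -1,"twist": 36},{"dx": -16,"dy": -18.3,"dz": -1,"twist": 45},{"dx": -19.3,"dy": -22,"dz": -1,"twist": 52.5},{"dx": -22.6,"dy": -25.6,"dz": -1,"twist": 52.5},{"dx": -22.6,"dy": -25.6,"dz": -1,"twist": 52.5},{"dx": -22.6,"dy": -25.6,"dz": -1,"twist": 52.5},{"dx": -22.6,"dy": -25.6,"dz": -1,"twist": 52.5}]' --gripper 100

```text
clock: 25.15
tcp_pos: [560.4, -163.6, 172.8]
ee_rot: [3.123, -0.0, 1.573]
wrist_force: [-0.1, 1.0, -0.1]
opening: 85.3
```

```bash

python3 - <<'E'
from h import *
c,iw=snap('wrist','w21'); st(); tool((561,-166,20))
cv2.imwrite('pics/w21c.png',cv2.resize(iw[150:400,100:450],(800,571)))
cT,T=snap('top','t21',(150,120,400,300),3)
print('gauge ctr proj',proj(c,(561,-166,110)))
E
```

```text
t 25.2 tcp [ 560.5 -163.6  173. ] rot [3.123 0.    1.573] F [ 0.   0.2 -0.3] open 85.3 q7 [ 0.8   0.23 -0.64  1.65  0.14  1.29  0.14]
tool shift cm [-0.24 -0.24 15.3 ] yaw now 90.1
gauge ctr proj [[275.22465291 212.85105057]]
```

View pics/w21.png

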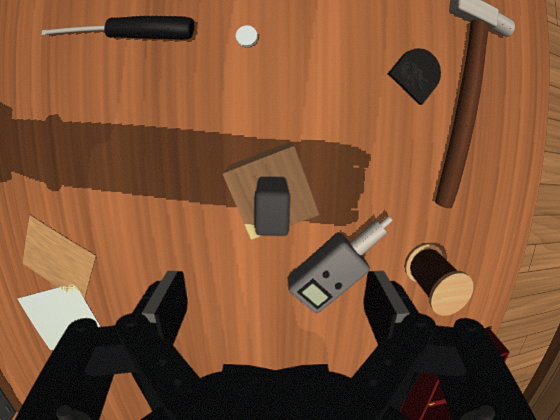

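```bash

python3 - <<'E'
from h import *
c=cam('wrist')
print(plane(c,[(330,270),(385,222),(300,295),(355,245),(440,280),(428,250)],15).round(0))
print(proj(c,(715,-151,0)),proj(c,(715,-151,120)),proj(c,(763,-268,85)))
E
```

```text
[[ 629. -271.   15.]
 [ 692. -210.   15.]
 [ 594. -306.   15.]
 [ 657. -238.   15.]
 [ 786. -295.   15.]
 [ 757. -249.   15.]]
[[403.71301887 170.49521639]] [[455.94746681 198.85446509]] [[454.69143544 291.16110318]]
```

View pics/t21.png

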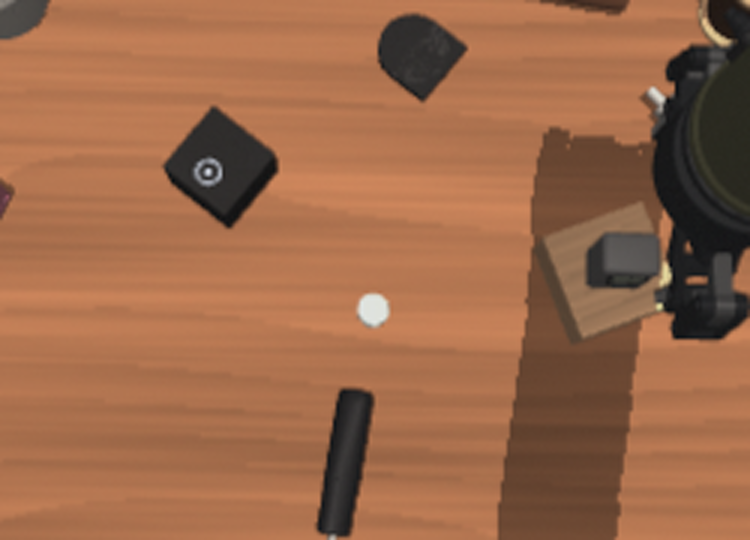

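send_rows --targets '[{"dx": -0.2,"dy": -0.1,"dz": 5,"twist": 0},{"dx": -0.2,"dy": -0.1,"dz": 10,"twist": 0},{"dx": -0.2,"dy": -0.2,"dz": 13,"twist": 0},{"dx": -0.2,"dy": -0.2,"dz": 15.2,"twist": 0},{"dx": -0.2,"dy": -0.2,"dz": 15.2,"twist": 0}]'

```text
clock: 25.88
tcp_pos: [559.9, -164.6, 19.5]
ee_rot: [3.126, -0.001, 1.574]
wrist_force: [0.6, -0.2, -0.3]
opening: 85.4
```

```bash

python3 - <<'E'
from h import *
st(); tool((561,-166,20))
c,iw=snap('wrist','w22'); cv2.imwrite('pics/w22c.png',cv2.convertScaleAbs(cv2.resize(iw[150:400,100:450],(700,500)),alpha=2))
cS,S=snap('scene','s22',(110,180,260,300),5)
E
```

```text
t 25.88 tcp [ 559.9 -164.6   19.5] rot [ 3.126e+00 -1.000e-03  1.574e+00] F [ 0.6 -0.2 -0.3] open 85.4 q7 [ 0.75  0.38 -0.6   1.81  0.25  1.02  0.06]
tool shift cm [-0.14  0.11 -0.05] yaw now 90.2
```

View pics/w22c.png

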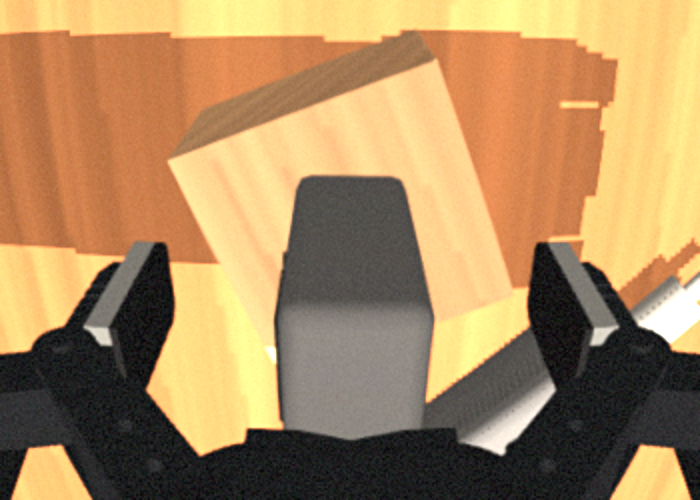

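View pics/s22.png

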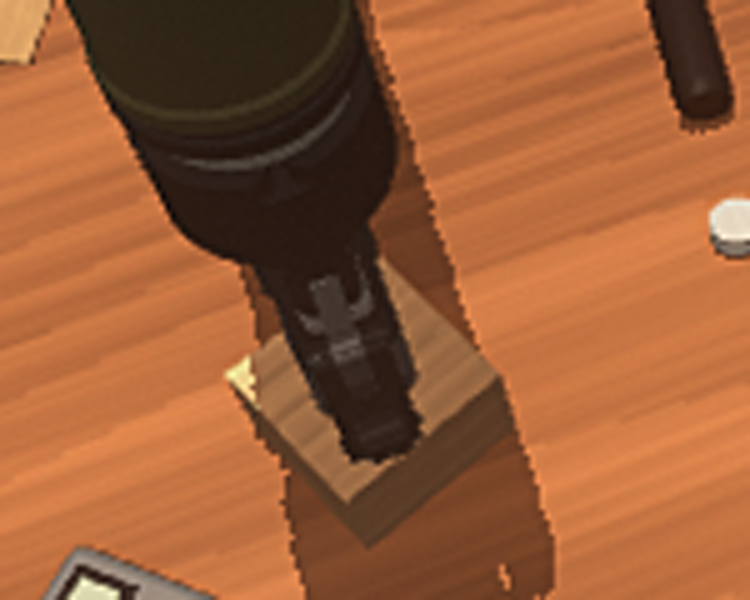

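send_rows --targets '[{"dx": -0.1,"dy": 0.1,"dz": 0,"twist": 0},{"dx": -0.1,"dy": 0.1,"dz": 0,"twist": 0},{"dx": -0.1,"dy": 0.1,"dz": 0,"twist": 0},{"dx": -0.1,"dy": 0.1,"dz": 0,"twist": 0},{"dx": -0.1,"dy": 0.1,"dz": 0,"twist": 0},{"dx": -0.1,"dy": 0.1,"dz": 0,"twist": 0}]' --gripper 0

```text
clock: 26.72
tcp_pos: [562.3, -166.6, 22.6]
ee_rot: [3.123, 0.001, 1.574]
wrist_force: [-2.2, 0.2, 4.8]
opening: 27.5
```

```bash

python3 - <<'E'
from h import *
st()
c,iw=snap('wrist','w23'); cv2.imwrite('pics/w23c.png',cv2.convertScaleAbs(cv2.resize(iw[150:400,100:450],(700,500)),alpha=2))
E
```

```text
t 26.73 tcp [ 562.3 -166.6   22.6] rot [3.123e+00 1.000e-03 1.574e+00] F [-2.2  0.2  4.8] open 27.5 q7 [ 0.76  0.38 -0.6   1.8   0.25  1.02  0.06]
```

View pics/w23c.png

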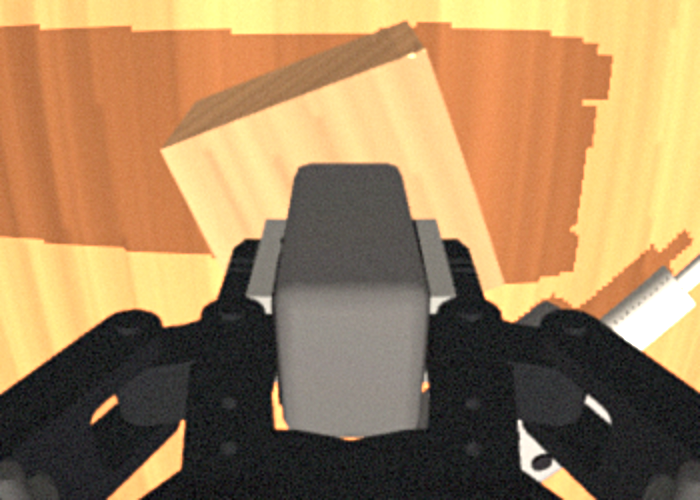

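send_rows --targets '[{"dx": 0,"dy": 0,"dz": -1,"twist": 0},{"dx": 0,"dy": 0,"dz": -3,"twist": 0},{"dx": 0,"dy": -0.1,"dz": -6,"twist": 0},{"dx": 0,"dy": -0.1,"dz": -9.5,"twist": 0},{"dx": 0,"dy": -0.1,"dz": -9.5,"twist": 0},{"dx": 0,"dy": -0.1,"dz": -9.5,"twist": 0}]' --gripper 0

```text
clock: 27.52
tcp_pos: [559.2, -166.5, 117.4]
ee_rot: [3.123, 0.001, 1.574]
wrist_force: [-1.1, 0.0, -2.0]
opening: 27.3
```

```bash

python3 - <<'E'
from h import *
st(); tool((620.5,111.3,117))
c,iw=snap('scene','s24',(100,140,300,290),4)
E
```

```text
t 27.52 tcp [ 559.2 -166.5  117.4] rot [3.123e+00 1.000e-03 1.574e+00] F [-1.1  0.  -2. ] open 27.3 q7 [ 0.79  0.27 -0.63  1.72  0.17  1.19  0.12]
tool shift cm [27.76  6.21  0.12] yaw now 90.2
```

View pics/s24.png

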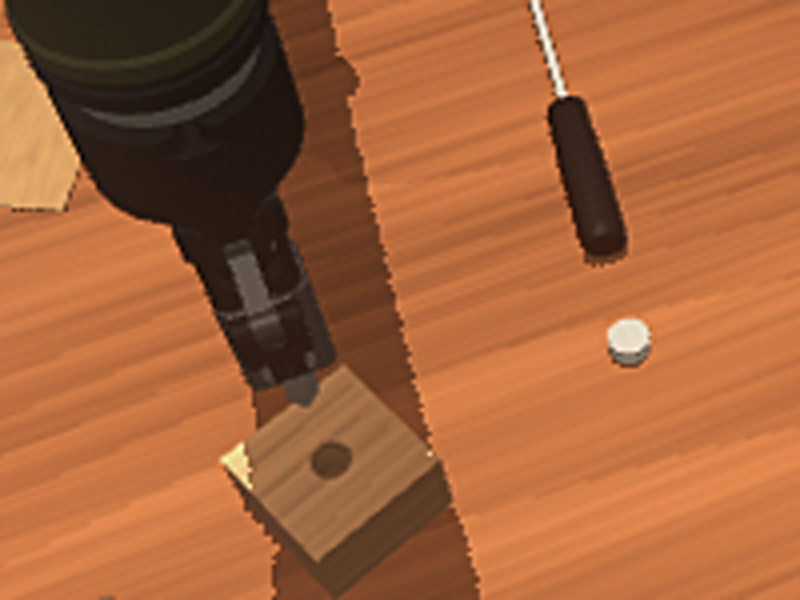

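```bash

python3 - <<'E'
from h import *
im=cv2.imread('pics/s24.png')
c=cam('scene'); st()
print('hole',plane(c,np.array([331,460])/4+[100,140],46).round(1))
T0=cv2.imread('pics/top0.png')
E
```

```text
t 27.57 tcp [ 558.7 -166.4  116.7] rot [3.125e+00 1.000e-03 1.574e+00] F [-0.2  0.1 -2. ] open 27.3 q7 [ 0.79  0.27 -0.63  1.72  0.17  1.19  0.12]
hole [[ 560.7 -165.6   46. ]]
```

send_rows --targets '[{"dx": 4.5,"dy": 1.0,"dz": 0,"twist": 0},{"dx": 9,"dy": 2.0,"dz": 0,"twist": 0},{"dx": 13.5,"dy": 3.0,"dz": 0,"twist": 0},{"dx": 18,"dy": 4.0,"dz": 0,"twist": 0},{"dx": 22.5,"dy": 5.0,"dz": 0,"twist": 0},{"dx": 26,"dy": 5.8,"dz": 0,"twist": 0},{"dx": 27.8,"dy": 6.2,"dz": 0,"twist": 0},{"dx": 27.8,"dy": 6.2,"dz": 0,"twist": 0},{"dx": 27.8,"dy": 6.2,"dz": 0,"twist": 0}]' --gripper 0

```text
clock: 28.7
tcp_pos: [619.8, 109.2, 116.9]
ee_rot: [3.126, 0.002, 1.571]
wrist_force: [-0.8, -0.6, -1.6]
opening: 27.5
```

```bash

python3 - <<'E'
from h import *
s=st()
c,S=snap('scene','s25'); ct,T=snap('top','t25'); cw,W=snap('wrist','w25')
f=lambda a:cv2.resize(cv2.convertScaleAbs(a,alpha=2),(400,400),interpolation=cv2.INTER_CUBIC)
cv2.imwrite('pics/a.png',np.hstack([f(S[170:250,285:365]),f(T[130:230,170:270])]))
cv2.imwrite('pics/w25c.png',cv2.convertScaleAbs(cv2.resize(W[130:330,150:400],(750,600)),alpha=2.5))
print('tip guess',proj(c,s['tcp_pos']+[0,0,-16.6]))
E
```

```text
t 28.7 tcp [619.8 109.2 116.9] rot [3.126e+00 2.000e-03 1.571e+00] F [-0.8 -0.6 -1.6] open 27.5 q7 [ 0.36  0.4  -0.73  1.6   0.29  1.24 -0.42]
tip guess [[328.43706739 214.38306866]]
```

View pics/a.png

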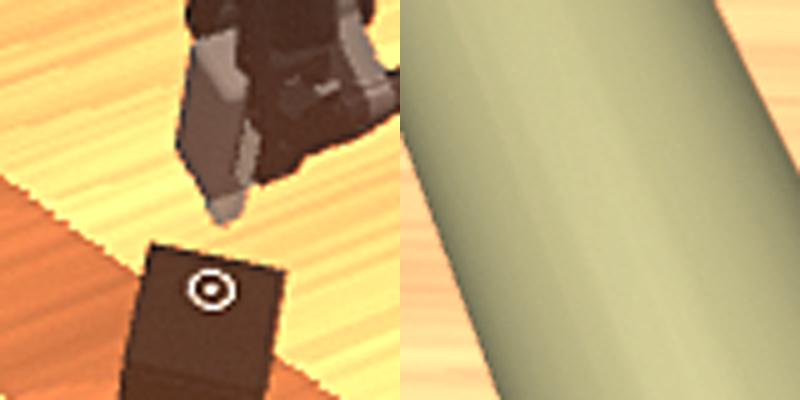

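View pics/w25c.png

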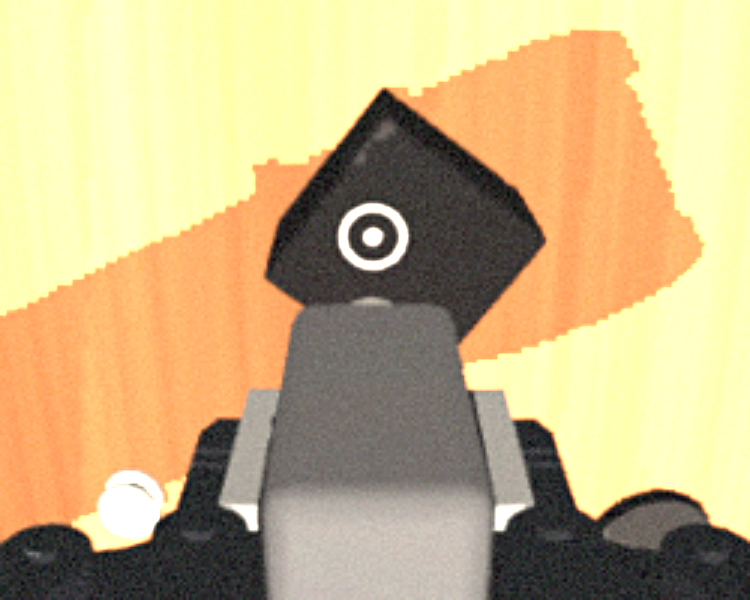

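```bash
python3 - <<'E'
from h import *
st(); tool((621.2,110,76))
E
```

```text
t 28.85 tcp [620.  109.5 117.4] rot [3.125e+00 2.000e-03 1.571e+00] F [-0.3  0.2 -2.1] open 27.6 q7 [ 0.36  0.4  -0.73  1.6   0.29  1.24 -0.42]
tool shift cm [0.06 0.05 4.14] yaw now 90.0
```

send_rows --targets '[{"dx": 0.05,"dy": 0.1,"dz": 1.0,"twist": 0},{"dx": 0.05,"dy": 0.1,"dz": 2.0,"twist": 0},{"dx": 0.05,"dy": 0.05,"dz": 3.0,"twist": 0},{"dx": 0.05,"dy": 0.05,"dz": 3.8,"twist": 0},{"dx": 0.05,"dy": 0.05,"dz": 4.1,"twist": 0},{"dx": 0.05,"dy": 0.05,"dz": 4.1,"twist": 0}]' --gripper 0

```text
clock: 29.6
tcp_pos: [621.2, 110.0, 76.2]
ee_rot: [3.125, 0.002, 1.571]
wrist_force: [0.5, 0.0, -1.7]
opening: 27.2
```

```bash

python3 - <<'E'
from h import *
s=st()
c,S=snap('scene','s26'); cw,W=snap('wrist','w26')
f=lambda a:cv2.resize(cv2.convertScaleAbs(a,alpha=2),(560,560),interpolation=cv2.INTER_CUBIC)
cv2.imwrite('pics/a.png',f(S[190:250,300:360]))
cv2.imwrite('pics/w26c.png',cv2.convertScaleAbs(cv2.resize(W[160:280,200:360],(800,600)),alpha=2.5))
E
```

```text
t 29.6 tcp [621.2 110.   76.2] rot [3.125e+00 2.000e-03 1.571e+00] F [ 0.5  0.  -1.7] open 27.2 q7 [ 0.35  0.44 -0.72  1.64  0.32  1.17 -0.45]
```

View pics/a.png

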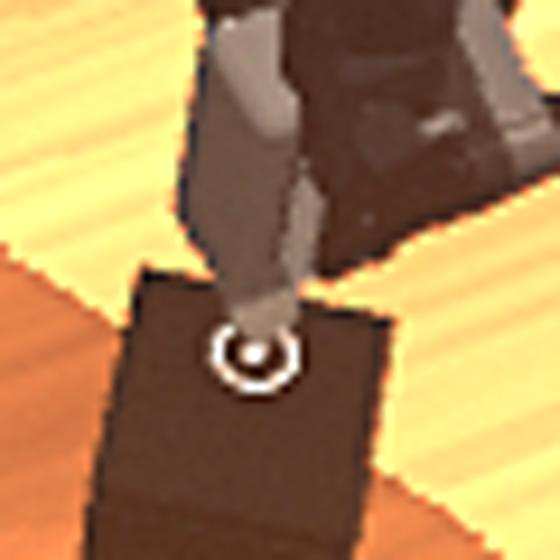

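View pics/w26c.png

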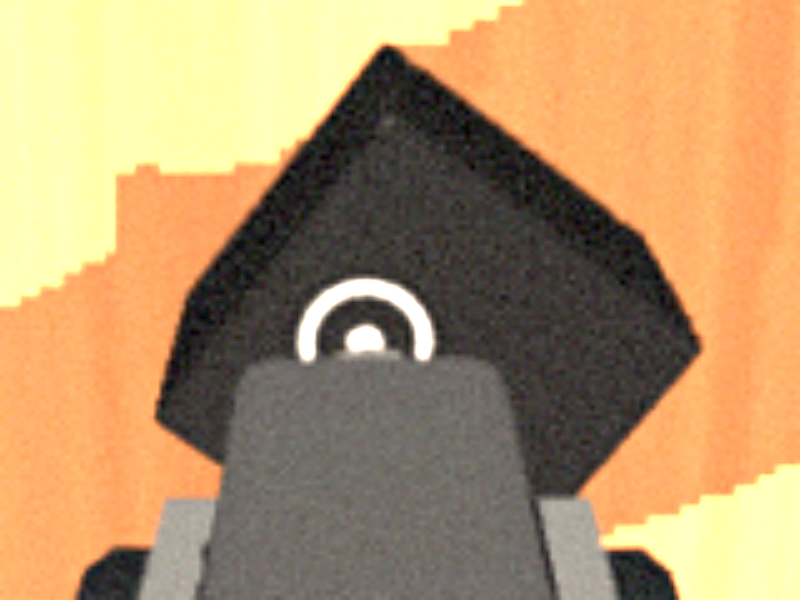

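```bash
python3 - <<'E'
from h import *
s=st(); c=cam('scene'); w=cam('wrist'); t=s['tcp_pos']
for dz in(-16.6,-6.6,23.4):
    for k,cc,o,f in(('s',c,(300,190),9.33),('w',w,(200,160),5)):
        print(dz,k,((proj(cc,t+[-1,1,dz])-o)*f).round(0))
print(((proj(c,(620.5,111.3,52))-[300,190])*9.33).round(0))
S=cv2.imread('pics/s26.png'); cv2.imwrite('pics/a.png',cv2.resize(cv2.convertScaleAbs(S[205:240,312:347],alpha=1.6),(600,600),interpolation=cv2.INTER_NEAREST))
E
```

```text
t 29.7 tcp [621.5 110.1  76.8] rot [3.124e+00 2.000e-03 1.571e+00] F [-0.   0.3 -1.6] open 27.3 q7 [ 0.35  0.44 -0.72  1.64  0.32  1.17 -0.45]
-16.6 s [[253. 330.]]
-16.6 w [[370. 351.]]
-6.6 s [[258. 305.]]
-6.6 w [[372. 380.]]
23.4 s [[275. 227.]]
23.4 w [[376. 486.]]
[[249. 350.]]
```

View pics/a.png

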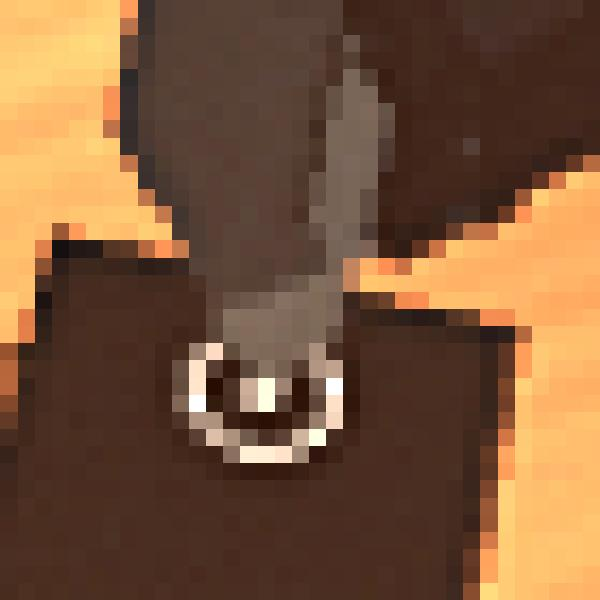

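send_rows --targets '[{"dx": 0,"dy": 0,"dz": 0.3,"twist": 0},{"dx": 0,"dy": 0,"dz": 0.6,"twist": 0},{"dx": 0,"dy": 0,"dz": 0.8,"twist": 0},{"dx": 0,"dy": 0,"dz": 0.9,"twist": 0},{"dx": 0,"dy": 0,"dz": 1.0,"twist": 0},{"dx": 0,"dy": 0,"dz": 1.0,"twist": 0}]' --gripper 0

```text
clock: 30.45
tcp_pos: [621.6, 110.1, 66.8]
ee_rot: [3.124, 0.002, 1.571]
wrist_force: [0.0, 0.0, 0.7]
opening: 27.5
```

```bash

python3 - <<'E'
from h import *
F=[]
for i in range(4):
    c,S=snap('scene','s27'); s=read_state(); F.append(s['wrist_force'])
print(np.mean(F,0)); st()
cv2.imwrite('pics/a.png',cv2.resize(cv2.convertScaleAbs(S[205:240,312:347],alpha=1.6),(600,600),interpolation=cv2.INTER_NEAREST))
E
```

```text
[-0.76904164 -0.61250339 -0.34985966]
t 30.65 tcp [621.7 110.1  66.9] rot [3.124e+00 2.000e-03 1.571e+00] F [-1.2 -0.9 -0.8] open 27.4 q7 [ 0.35  0.45 -0.72  1.64  0.33  1.15 -0.45]
```

View pics/a.png

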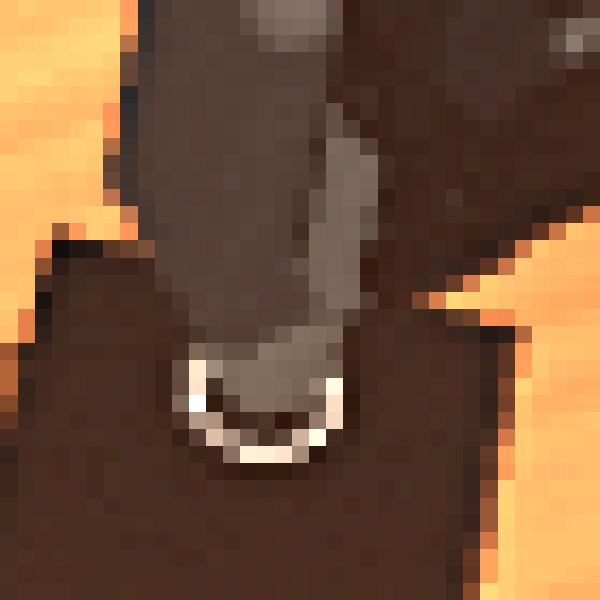

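send_rows --targets '[{"dx": 0,"dy": -0.02,"dz": 0.1,"twist": 0},{"dx": 0,"dy": -0.03,"dz": 0.2,"twist": 0},{"dx": 0,"dy": -0.03,"dz": 0.3,"twist": 0},{"dx": 0,"dy": -0.03,"dz": 0.3,"twist": 0},{"dx": 0,"dy": -0.03,"dz": 0.3,"twist": 0},{"dx": 0,"dy": -0.03,"dz": 0.3,"twist": 0}]' --gripper 0

```text
clock: 31.4
tcp_pos: [621.7, 110.1, 64.0]
ee_rot: [3.124, 0.002, 1.571]
wrist_force: [0.5, -0.6, 1.0]
opening: 27.7
```

```bash

python3 - <<'E'
from h import *
F=[];Z=[]
for i in range(12):
    c,S=snap('scene','s28'); s=read_state(); F.append(s['wrist_force']);Z.append(s['tcp_pos'])
print(np.mean(F,0),np.mean(Z,0),np.std(Z,0)); st(); w,W=snap('wrist','w28')
a=cv2.resize(cv2.convertScaleAbs(S[190:260,290:360],alpha=1.6),(400,400),interpolation=cv2.INTER_CUBIC)
b=cv2.resize(cv2.convertScaleAbs(W[160:300,205:345],alpha=2.2),(400,400),interpolation=cv2.INTER_CUBIC)
cv2.imwrite('pics/a.png',np.hstack([a,b]))
E
```

```text
[ 0.59697226 -0.29167831  0.71468975] [621.64839099 110.08007039  63.98487189] [0.0161569  0.02076969 0.02012237]
t 32.0 tcp [621.6 110.1  63.9] rot [3.124e+00 2.000e-03 1.571e+00] F [ 0.9 -0.3  0.7] open 27.2 q7 [ 0.34  0.45 -0.72  1.65  0.33  1.15 -0.45]
```

View pics/a.png

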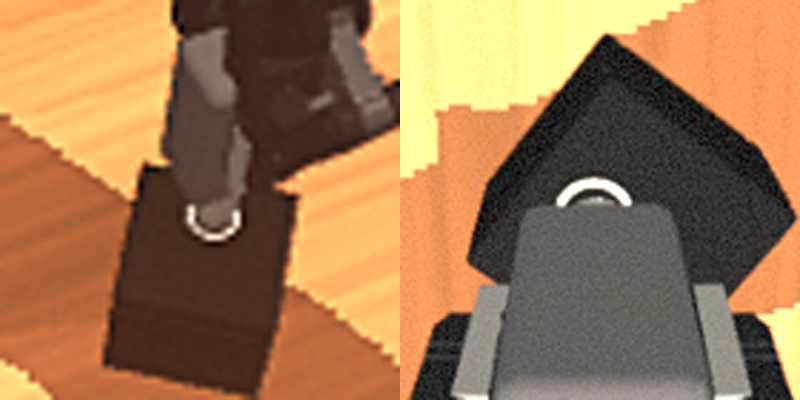

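```bash
python3 - <<'E'
from h import *
print(job.job_done()); st()
E
```

```text
the job is handed in; nothing more can be done
None
the job is handed in; nothing more can be done
```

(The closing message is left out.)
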